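# Set up the drop-front cabinet as a serving ledge

## Robot

A 6-joint arm with a two-finger parallel gripper is mounted at the origin on a cart in front of the work surface, level with it; the furniture and walls round the work are solid. World frame = base frame: x ahead of the robot, y to its left, z up, the work surface at z = 0. Lengths are in m, angles in rad, forces in N, time in s.
With the tool pointing down it reaches from about 0.275 to 0.85 m from the base axis. Payload 5.2 kg.
Tool frame: the origin (TCP) lies at the very end of the fingers, on their centre line; the grasp point (between the pads) lies 19 mm behind it; y points along the fingers, z is the direction in which the jaws open and shut, and the axes are right-handed (so a half turn about y gives the same grasp; the last joint's range is limited). The gripper opens to 85 mm and grips with 20 to 120 N. Pads are 22 mm wide; open, the fingers measure 114 mm over their backs; the gripper's body (76 mm by 85 mm) begins 54 mm behind the grasp point. The pads swing forward as they close: fully open they stand 13 mm farther back than shut.
Start: joints at [1.005, 0.259, 1.535, -0, 1.348, -0.203], TCP at [0.195, 0.514, 0.231] pointing down, gripper open.
Joint ranges: [-3.14, 3.14], [-0.91, 2.08], [0.19, 2.58], [-1.22, 4.36], [0.22, 2.71], [-3.12, 3.12]. Speed limits (rad/s): [2.57, 2.57, 3.14, 3.14, 3.14, 3.14].

## Interface

Orientations are given as [roll, pitch, yaw] about the fixed x, y, z axes, in that order (R = Rz(yaw) Ry(pitch) Rx(roll)).
In Python, from bench import arm gives the robot as it stands. The module is installed in compiled form; this text tells all that it offers.
- The arm moves only by the tool drive_tool, never from a script. Its argument "targets" is a list that holds one entry, the list of rows, each a list of 7 numbers: the shift along the tool's x, y, z in m, then the turn, a rotation vector about the tool's x, y, z in rad, then the finger opening in m, from 0 to 0.0854. A call has 1 to 12 rows; each row is the pose to reach, as a shift and turn from the pose measured when the call began, along the tool's axes at that moment; what a row does not reach only later rows make up. A row lasts 1/8 s, in which the tool goes at most 62.5 mm and 10.7 degrees, less where a joint would pass 70% of its speed; a pose out of reach is approached as far as the arm can. A call with a gripper value outside its range is refused whole. The fingers move at their own pace and stop on an object; "force" is the grip in N (left out, the last holds). Time passes only in rows, so rows that repeat a pose let the fingers close. It gives the time, the measured TCP pose, the force and the opening at its end, in the units of the state.
- arm.read_state(): the state, without advancing time (a new reading comes with each control period).
- arm.grab_frame(name): name is "side" or "top"; returns a dict with "color" (400x640x3 uint8, red, green, blue), "K" (3x3 intrinsics, pixels), "xyz" and "rotation" of the camera in the world. Camera axes: x right, y down, z forward; pixel columns grow to the right and rows downward; lengths in m; the calibration is good to about 2 mm. A picture is of the moment at which its call begins. There is no depth.
- arm.close_job(): hands the job in, once; it reports no verdict.
Trained networks look in a picture, given as the dict that the camera call returned (one of the last four; its "shot" number tells which), for a name from the list of things; names that differ only in an ending like _2 or _b are one class to them, and where a whole thing is asked for, a point or a joint stands for the part that bears it (a point fixed in the world has none). Each returns a list of dicts, best first, with "confidence" (0 to 1); they miss things now and then, are a little off and sometimes report something else, mostly with a low value. They report only what shows in the picture. A call takes as long as a camera call. They do not tell look-alikes from the thing itself.
- arm.recognise(picture, target): "centre" ([column, row] in pixels, amid what is visible of it).
- arm.spot_point(picture, target): "centre" ([column, row] in pixels: a listed point, or the origin of a listed thing).
The state is a dict: "time": time; "joint_positions": joint angles; "joint_velocities": joint speeds; "joint_efforts": joint torques, N m; "ee_pos": TCP position; "tcp_rot": TCP orientation; "wrist_force": force on the tool from outside, world axes, zero at the start; "ft_torque": the same for the moment, N m; "grip_width": finger opening in m.
Only numpy, scipy, OpenCV 4.12 (cv2) and the standard library are available. Lean on these libraries where they do the work, as an engineer would, in place of code of your own. Each camera call takes 0.05 s, during which the arm holds its last target.

## Task

Open up the little wooden drop-front cabinet to the right of the sink: pull both of its slide-out supports fully out, then lower the flap gently onto them by its bar, without letting it fall. Then lift the green-lidded spice jar off the turntable left of the sink and stand it upright on the lowered flap, clear of the edges; leave the other things standing where they are.

Things in the scene. Friction and masses are not known exactly. Their poses are not given: they have to be found in the camera images.
- cabinet: small light-wood counter cabinet with a slanting drop front, 250 deep, 240 wide, 186 high, fixed to the worktop. Origin: centre of its underside. Its x axis points from its front to its back (away from the robot), y to the left, z up. An egg cup and a cork (46 high at most) stand on the back of its roof, more than 115 behind the roof's front edge
- support_left (a joint): how far the left support (as the robot sees it) is pulled out of the cabinet's front towards the robot, in m: 0 fully in, 0.11 fully out against its stop. A wooden bar 18 wide and 32 high (top face 64 above the worktop) that slides level along the cabinet's own x axis with about 2 N of friction and stays where it is left
- support_right (a joint): how far the right support (as the robot sees it) is pulled out of the cabinet's front towards the robot, in m: 0 fully in, 0.11 fully out against its stop. A wooden bar 18 wide and 32 high (top face 64 above the worktop) that slides level along the cabinet's own x axis with about 2 N of friction and stays where it is left
- support_left_knob (a point): centre of the head of the left support's round aluminium pull knob (head 23 in diameter, 14 long, axis along the cabinet's x, on a stem 31 long), 48 above the worktop; with the support fully in, 40 in front of the cabinet's front face. The flap leans away above it; a tool tilted 10 to 30 deg, wrist leaning towards the robot, has more room than a vertical one. The knobs are 176 apart
- support_right_knob (a point): centre of the head of the right support's round aluminium pull knob (head 23 in diameter, 14 long, axis along the cabinet's x, on a stem 31 long), 48 above the worktop; with the support fully in, 40 in front of the cabinet's front face. The flap leans away above it; a tool tilted 10 to 30 deg, wrist leaning towards the robot, has more room than a vertical one. The knobs are 176 apart
- flap (a joint): opening angle of the flap, rad: 0 shut (leaning 30 deg back from upright, kept by its weight), 2.094 level on the supports, 2.44 hanging to the worktop if none is out. Wooden board 152 from hinge to free edge, 236 wide, 12 thick, 0.28 kg. Plain hinge: past upright (0.52) it falls open unless held; a fall from more than some 5 deg above level is too hard. Only the supports stop it at level
- flap_hinge (a point): middle of the flap's hinge axis, 70 above the worktop and 7 in front of the cabinet's front face; the axis runs along the cabinet's y. Axes as the cabinet's
- flap_bar (a point): middle of the flap's round aluminium bar, 11 thick, 144 long, parallel to the hinge, 185 from its axis and 33 beyond the board's free edge, on two posts 124 apart: a finger fits between bar and board. 230 above the worktop when shut (44 above the roof), 70 when level. It swings about flap_hinge in the cabinet's x-z plane, over towards the robot, and may turn in the fingers
- flap_board (a point): middle of the flap's inner face, 80 from the hinge axis, that faces up when the flap is level (then 76.5 above the worktop). When level its axes are the cabinet's: x away from the robot to the hinge, y left, z up. The board reaches 72 before and 74 behind this point and 118 to each side
- turntable: foot of a round wooden turntable 200 in diameter, fixed to the worktop; origin at the centre of its underside, on the spin axis; z up. The disc's top is 30 above the worktop and spins freely at the slightest push. Three spice containers stand on it about 60 from the axis, 120 deg apart
- green_jar: glass spice jar with a green lid, 46 in diameter (lid 45, glass 44), 106 high, 0.08 to 0.16 kg, standing on the turntable; origin at the centre of its underside, z up its axis
- brown_jar: glass spice jar with a dark brown lid (small green mark on top), 44 in diameter, 105 high, on the turntable; origin at the centre of its underside, z up. To be left on the turntable
- shaker: grey salt shaker, 44 in diameter, 90 high, on the turntable; origin at the centre of its underside, z up. To be left on the turntable
There are look-alikes about, which are no part of the job. Leave any blue, orange or pink look-alike of the green_jar alone.

How it is judged:
By the outcome, as a careful person would: the job done as asked, in the order asked, and still so for the second after the job is handed in, with the robot touching nothing.
It also fails if it takes over 70 s, if anything falls off the work surface, if the arm or the gripper's body presses on something with over 40 N, if the wrist force passes 120 N, or if a joint passes its speed limit or range.

## Working session

There is one attempt and no reset: what is moved stays moved. The work goes in short steps, Python scripts to look and compute and a tool call to move; the robot and the scene stay as the last step left them, time stands still between calls to the robot, and variables do not carry over. Pictures are saved under pics/ and viewed, and the job is handed in when it is done.

Besides the shell and the picture viewer there is one more tool, called after ">>>" as a command line: name --argument value ..., lists and objects as JSON in quotes. drive_tool: Moves the arm, as the interface text tells. Its arguments: {"type":"object","properties":{"targets":{"type":"array","items":{"type":"array","items":{"type":"array","items":{"type":"number"}}}},"force":{"type":"number"}},"required":["targets"]}

```bash
mkdir -p pics; ls; python3 - <<'E'
from bench import arm
import cv2
print(arm.read_state())
for n in("side","top"):
    f=arm.grab_frame(n); print(n,f["K"],f["xyz"],f["rotation"],f["shot"])
    cv2.imwrite(f"pics/{n}0.png",f["color"][:,:,::-1])
    for t in ["cabinet","support_left_knob","support_right_knob","flap_hinge","flap_bar","flap_board","turntable","green_jar","brown_jar","shaker"]:
        print(t,[(([round(float(v),1) for v in d["centre"]]),round(d["confidence"],2)) for d in arm.spot_point(f,t)][:3])
E
```

```text
pics
{'time': 0.0, 'joint_positions': array([ 1.00521716e+00,  2.59379733e-01,  1.53608065e+00, -2.99386537e-05,
        1.34802175e+00, -2.02812023e-01]), 'joint_velocities': array([ 0.00236549, -0.00179156,  0.00068366,  0.00224619, -0.0008495 ,
       -0.00055141]), 'joint_efforts': array([ 8.17729033e-04, -4.46038771e+01, -2.90573823e+01, -1.46052630e-04,
        1.17552979e-02, -3.50105847e-05]), 'ee_pos': array([0.19487579, 0.51374616, 0.23045591]), 'tcp_rot': array([-1.57265296e+00,  3.52000011e-04, -3.62760824e-01]), 'wrist_force': array([ 0.52781914, -0.37566939,  0.48048448]), 'ft_torque': array([0.00938356, 0.02534947, 0.00654481]), 'grip_width': 0.08532470167706914}
side [[401.15970256   0.         324.22226467]
 [  0.         401.15970256 205.2057191 ]
 [  0.           0.           1.        ]] [0.39513603 1.31708155 1.03825705] [-2.23373862 -0.01968708 -2.95220469] 1
cabinet [([315.7, 176.0], 0.59)]
support_left_knob [([354.2, 167.4], 0.74), ([334.2, 286.7], 0.74), ([339.6, 186.1], 0.63)]
support_right_knob [([356.5, 165.8], 0.61)]
flap_hinge [([341.2, 169.1], 0.58)]
fl
[... 263 characters left out ...]
99792044   0.         324.26984119]
 [  0.         385.99792044 196.68043702]
 [  0.           0.           1.        ]] [0.33507121 0.23576561 1.49319406] [-2.96833279 -0.01145789 -1.54894768] 2
cabinet [([428.9, 168.0], 0.61)]
support_left_knob [([400.8, 208.4], 0.46), ([426.6, 169.5], 0.41)]
support_right_knob [([447.1, 218.1], 0.44), ([266.3, 200.3], 0.35)]
flap_hinge [([425.2, 200.9], 0.97)]
flap_bar [([427.4, 202.4], 0.74), ([444.9, 166.2], 0.68)]
flap_board [([433.2, 184.6], 0.84)]
turntable [([446.5, 164.0], 0.7), ([267.2, 216.6], 0.62)]
green_jar [([193.1, 223.8], 0.74), ([211.4, 238.4], 0.67), ([257.4, 226.7], 0.62)]
brown_jar [([264.0, 198.3], 0.5)]
shaker [([282.3, 219.3], 0.53)]
```

View pics/side0.png

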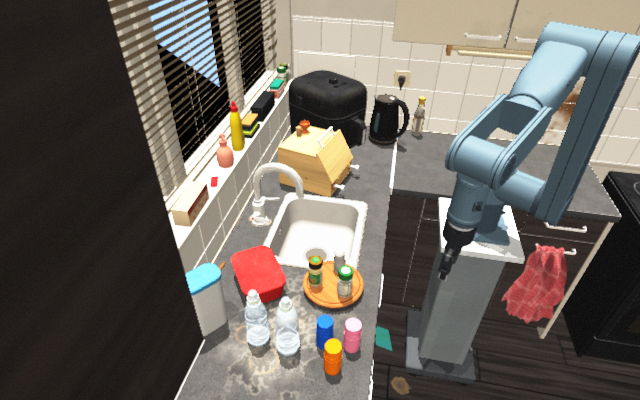

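View pics/top0.png

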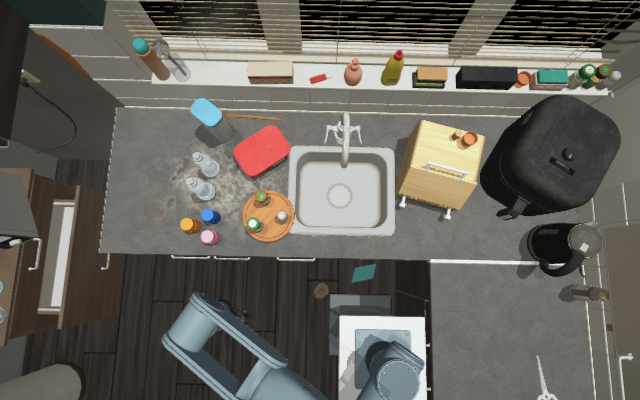

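```bash
python3 - <<'E'
import cv2
a=cv2.imread("pics/side0.png")[100:220,260:400]; cv2.imwrite("pics/side0c.png",cv2.resize(a,(700,600),interpolation=cv2.INTER_CUBIC))
a=cv2.imread("pics/side0.png")[220:385,250:430]; cv2.imwrite("pics/side0t.png",cv2.resize(a,None,fx=3.6,fy=3.6,interpolation=cv2.INTER_CUBIC))
a=cv2.imread("pics/top0.png")[130:260,380:500]; cv2.imwrite("pics/top0c.png",cv2.resize(a,None,fx=4.6,fy=4.6,interpolation=cv2.INTER_CUBIC))
a=cv2.imread("pics/top0.png")[170:280,180:310]; cv2.imwrite("pics/top0t.png",cv2.resize(a,None,fx=5,fy=5,interpolation=cv2.INTER_CUBIC))
E
```

```text
(no output)
```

View pics/side0c.png

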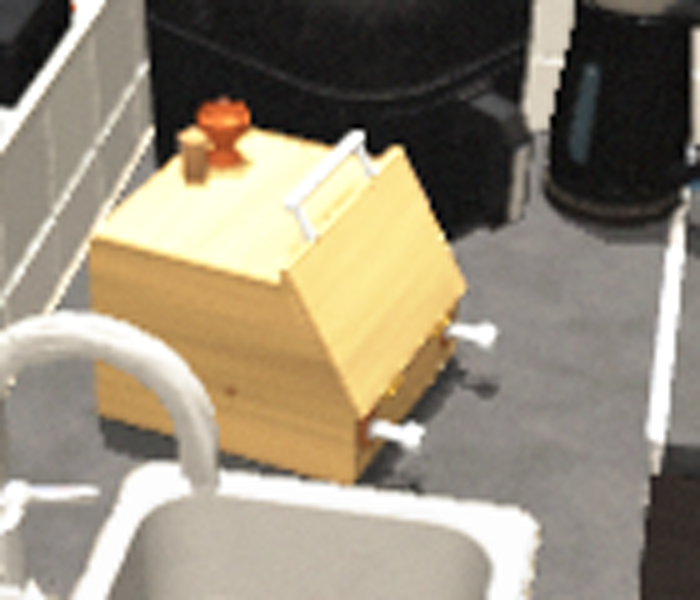

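View pics/side0t.png

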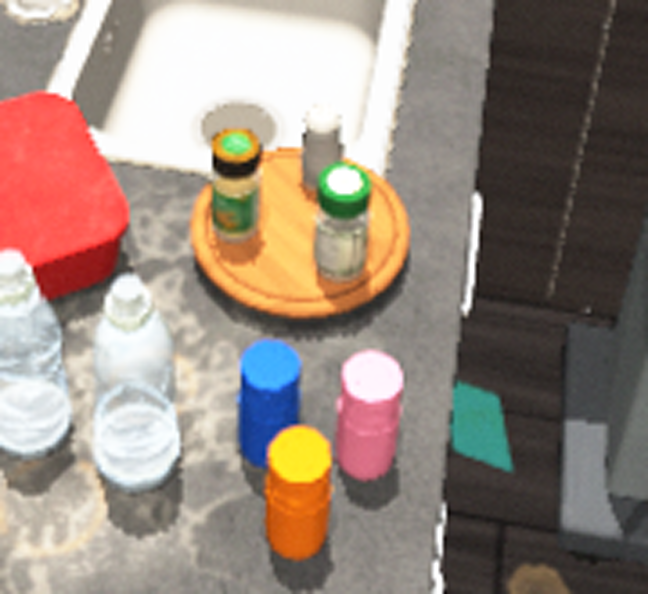

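View pics/top0c.png

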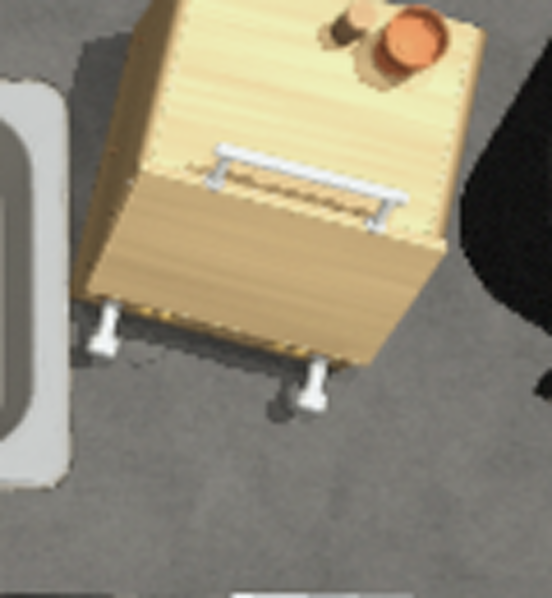

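View pics/top0t.png

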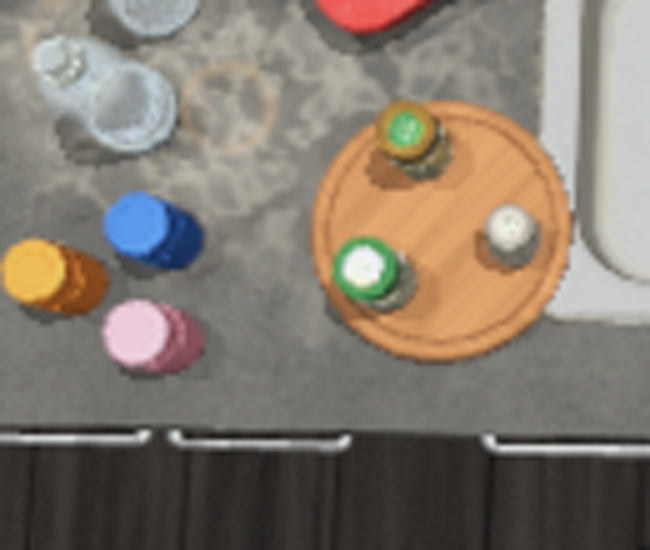

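```bash
cat > h.py <<'E'
import numpy as np, cv2
from scipy.spatial.transform import Rotation as R
from scipy.optimize import least_squares
KS=np.array([[401.15970256,0,324.22226467],[0,401.15970256,205.2057191],[0,0,1]])
KT=np.array([[385.99792044,0,324.26984119],[0,385.99792044,196.68043702],[0,0,1]])
CAM={"side":(KS,np.array([0.39513603,1.31708155,1.03825705]),R.from_euler("xyz",[-2.23373862,-0.01968708,-2.95220469]).as_matrix()),
"top":(KT,np.array([0.33507121,0.23576561,1.49319406]),R.from_euler("xyz",[-2.96833279,-0.01145789,-1.54894768]).as_matrix())}
def proj(n,P):
    K,c,Rm=CAM[n]; q=(np.atleast_2d(P)-c)@Rm@K.T; return q[:,:2]/q[:,2:]
def tri(ps,pt):
    f=lambda X:np.r_[proj("side",X)[0]-ps,proj("top",X)[0]-pt]
    s=least_squares(f,[0.5,0,0.1]); return s.x,s.fun
def onz(n,p,z):
    K,c,Rm=CAM[n]; d=Rm@np.linalg.inv(K)@np.r_[p,1]; return c+d*(z-c[2])/d[2]
E
cat > fit.py <<'E'
from h import *
def crop(off,s,U): return (np.array(U)+.5)/s-.5+np.array(off)
sc=lambda *U:crop((260,100),5,U)
tc=lambda *U:crop((380,130),4.6,U)
kl=[-.165,.088,.048];kr=[-.165,-.088,.048];bl=[-.0395,.072,.23];br=[-.0395,-.072,.23]
obs=[("side",kl,sc(412,434)),("side",kr,sc(482,334)),("side",bl,sc(294,200)),("side",br,sc(357,135)),
("top",kl,tc(102,342)),("top",kr,tc(312,399)),("top",bl,tc(220,152)),("top",br,tc(403,200))]
def W(p,P):
    c,s=np.cos(p[2]),np.sin(p[2]); P=np.atleast_2d(P); return np.c_[p[0]+c*P[:,0]-s*P[:,1],p[1]+s*P[:,0]+c*P[:,1],P[:,2]]
def res(p,fix=0): return np.concatenate([proj(n,W(p,P))[0]-q for n,P,q in obs])
s=least_squares(res,[0.5,-.15,-.2],loss="soft_l1")
print(s.x,np.degrees(s.x[2])); print(res(s.x).reshape(-1,2).round(1))
for k in ("kl","kr","bl","br"): print(k,W(s.x,globals()[k]).round(4))
for i,k in enumerate(("kl","kr","bl","br")): print(k,*[v.round(4) for v in tri(obs[i][2],obs[i+4][2])])
st=lambda *U:crop((250,220),3.6,U); tt=lambda *U:crop((180,170),5,U)
for nm,a,b in [("green lid",st(345,182),tt(365,266)),("brown",st(236,147),tt(407,128)),("shaker",st(322,118),tt(510,226)),("disc",st(300,228),tt(443,230))]: print(nm,*[v.round(4) for v in tri(a,b)])
print("disc top", onz("top",tt(443,230),.03))
E
python3 fit.py
```

```text
[ 0.70466774 -0.19716069 -0.23922726] -13.706712530074624
[[-0.2  0.6]
 [ 0.6  0.6]
 [-1.2  1.5]
 [ 0.3  0. ]
 [ 0.6  0.6]
 [ 0.3  0.1]
 [-0.8 -0.5]
 [ 1.  -0.1]]
kl [[ 0.5652 -0.0726  0.048 ]]
kr [[ 0.5235 -0.2436  0.048 ]]
bl [[ 0.6834 -0.1179  0.23  ]]
br [[ 0.6492 -0.2578  0.23  ]]
kl [ 0.5654 -0.0689  0.0538] [-0.2853 -0.0724 -0.0033  0.2619]
kr [ 0.5245 -0.2413  0.0519] [ 0.3373  0.0809  0.0067 -0.2862]
bl [ 0.6792 -0.1185  0.2371] [-0.1592 -0.0489  0.0038  0.1364]
br [ 0.6489 -0.2534  0.232 ] [ 0.236   0.0692 -0.0033 -0.1897]
green lid [0.473  0.4762 0.1327] [-0.2156 -0.048  -0.0094  0.2561]
brown [0.5726 0.452  0.1294] [-0.339  -0.0895 -0.0019  0.4015]
shaker [0.5073 0.3779 0.106 ] [-0.1686 -0.0397 -0.0051  0.1906]
disc [0.514  0.4377 0.0214] [-0.0479 -0.0112 -0.0016  0.0571]
disc top [0.51322782 0.43654815 0.03      ]
```

```bash
cat > mv.py <<'E'
from h import *
from bench import arm
YAW=-0.239
CX=np.array([np.cos(YAW),np.sin(YAW),0]);CY=np.array([-np.sin(YAW),np.cos(YAW),0])
PULL=np.radians([-90,-20,0])+[0,0,YAW]     # knob grasp
BAR=np.radians([-90,0,-90])+[0,0,YAW]
KR=np.array([.524,-.2425,.048]);KL=KR+.176*CY
def d(rpy): return R.from_euler("xyz",rpy).as_matrix()[:,1]
def rows(wps,st=None):
    st=st or arm.read_state(); p=st["ee_pos"];M=R.from_euler("xyz",st["tcp_rot"])
    print("t",round(st["time"],2),"p",p.round(4),"rpy",np.round(st["tcp_rot"],3),"F",st["wrist_force"].round(1),"g",round(st["grip_width"],4),"q",st["joint_positions"].round(2))
    for P,E in wps:
        print(list((M.inv().apply(np.array(P)-p)).round(3))+list((M.inv()*R.from_euler("xyz",E)).as_rotvec().round(3)), "dist",round(float(np.linalg.norm(P-p)),3))
E
python3 - <<'E'
from mv import *
g=KR+.019*d(PULL); print(g, KL)
rows([(np.array([.36,.1,.23]),PULL),(g-.11*d(PULL),PULL),(g,PULL)])
E
```

```text
[ 0.53031367 -0.24403837  0.03014584] [ 0.56566469 -0.07150277  0.048     ]
t 1.1 p [0.1952 0.5142 0.2313] rpy [-1.571  0.    -0.363] F [ 0.2 -0.2  0.1] g 0.0855 q [ 1.01  0.26  1.53  0.    1.35 -0.2 ]
[np.float64(0.301), np.float64(0.001), np.float64(-0.329), np.float64(0.022), np.float64(-0.123), np.float64(-0.349)] dist 0.446
[np.float64(0.545), np.float64(0.098), np.float64(-0.595), np.float64(0.022), np.float64(-0.123), np.float64(-0.349)] dist 0.813
[np.float64(0.582), np.float64(0.201), np.float64(-0.59), np.float64(0.022), np.float64(-0.123), np.float64(-0.349)] dist 0.853
```

>>> drive_tool --targets '[[[0.3,0,-0.33,0.022,-0.123,-0.349,0.085],[0.3,0,-0.33,0.022,-0.123,-0.349,0.085],[0.3,0,-0.33,0.022,-0.123,-0.349,0.085],[0.3,0,-0.33,0.022,-0.123,-0.349,0.085],[0.3,0,-0.33,0.022,-0.123,-0.349,0.07],[0.3,0,-0.33,0.022,-0.123,-0.349,0.07],[0.3,0,-0.33,0.022,-0.123,-0.349,0.07],[0.545,0.098,-0.595,0.022,-0.123,-0.349,0.07],[0.545,0.098,-0.595,0.022,-0.123,-0.349,0.07],[0.545,0.098,-0.595,0.022,-0.123,-0.349,0.07],[0.545,0.098,-0.595,0.022,-0.123,-0.349,0.07],[0.545,0.098,-0.595,0.022,-0.123,-0.349,0.07]]]' --force 40

```text
time: 2.6
ee_pos: [0.4674, -0.1723, 0.1519]
tcp_rot: [-1.571, -0.351, -0.24]
wrist_force: [0.7, 0.6, 0.7]
grip_width: 0.0702
```

```bash
python3 - <<'E'
from mv import *
g=KR+.019*d(PULL)
rows([(g-.11*d(PULL),PULL),(g,PULL)])
E
```

```text
t 2.6 p [ 0.4674 -0.1723  0.1519] rpy [-1.571 -0.351 -0.24 ] F [0.7 0.6 0.7] g 0.0702 q [-0.69  0.05  2.06  0.23  0.72 -2.16]
[np.float64(0.032), np.float64(0.031), np.float64(-0.055), np.float64(0.0), np.float64(-0.001), np.float64(0.002)] dist 0.071
[np.float64(0.032), np.float64(0.141), np.float64(-0.055), np.float64(0.0), np.float64(-0.001), np.float64(0.002)] dist 0.155
```

>>> drive_tool --targets '[[[0.032,0.031,-0.055,0,0,0,0.065],[0.032,0.031,-0.055,0,0,0,0.065],[0.032,0.06,-0.055,0,0,0,0.065]]]'

```text
time: 2.98
ee_pos: [0.5045, -0.2396, 0.1076]
tcp_rot: [-1.573, -0.354, -0.241]
wrist_force: [-0.5, -0.3, 0.5]
grip_width: 0.0654
```

```bash
cat > look.py <<'E'
import sys
from mv import *
tag=sys.argv[1]
for a in sys.argv[2:]:
    n,x0,y0,x1,y1=a.split(","); f=arm.grab_frame(n)
    x0,y0,x1,y1=map(int,(x0,y0,x1,y1)); c=f["color"][y0:y1,x0:x1,::-1]; s=min(800/(x1-x0),600/(y1-y0)); s=min(s,5)
    cv2.imwrite(f"pics/{tag}_{n}.png",cv2.resize(c,None,fx=s,fy=s,interpolation=cv2.INTER_CUBIC)); print(n,"scale",s)
E
python3 look.py a side,260,100,400,220 top,380,130,500,250
python3 - <<'E'
from mv import *
g=KR+.019*d(PULL)
rows([(g,PULL)])
E
```

```text
side scale 5.0
top scale 5.0
t 3.08 p [ 0.5024 -0.2362  0.1041] rpy [-1.568 -0.346 -0.241] F [-0.6  0.  -0.5] g 0.0648 q [-0.75  0.23  1.99  0.29  0.64 -2.29]
[np.float64(0.002), np.float64(0.079), np.float64(-0.001), np.float64(-0.002), np.float64(-0.002), np.float64(-0.003)] dist 0.079
```

View pics/a_side.png

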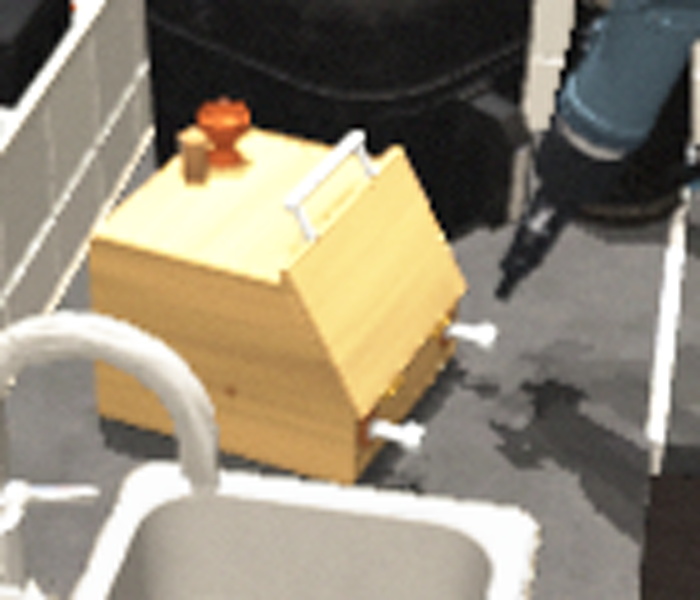

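View pics/a_top.png

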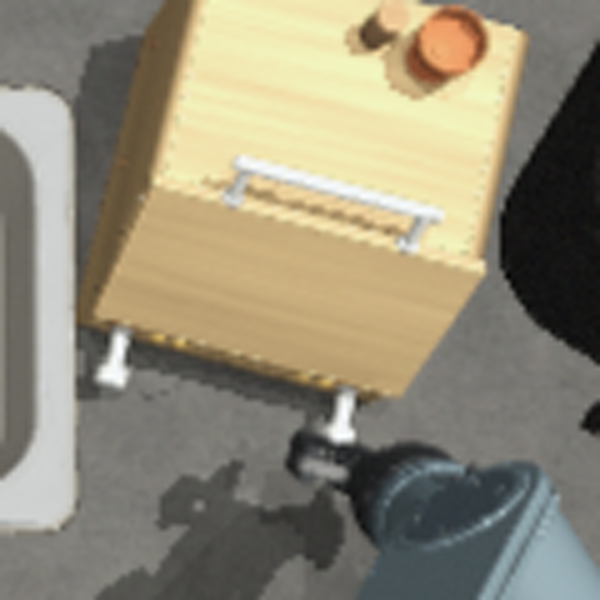

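```bash
python3 - <<'E'
from mv import *
T=np.array([.5024,-.2362,.1041])
for P in (T,T+.04*CY,T-.04*CY,KR,KL): print(((proj("top",P)-[380,130])*5).round(0),((proj("side",P)-[260,100])*5).round(0))
E
```

```text
[[355. 452.]] [[510. 289.]]
[[301. 437.]] [[494. 310.]]
[[409. 466.]] [[525. 268.]]
[[337. 432.]] [[482. 335.]]
[[111. 372.]] [[408. 435.]]
```

>>> drive_tool --targets '[[[0.001,0.025,-0.001,0,0,0,0.065],[0.001,0.05,-0.001,0,0,0,0.065],[0.001,0.07,-0.001,0,0,0,0.065],[0.001,0.079,-0.001,0,0,0,0.065],[0.001,0.079,-0.001,0,0,0,0.02],[0.001,0.079,-0.001,0,0,0,0.01],[0.001,0.079,-0.001,0,0,0,0.01],[0.001,0.079,-0.001,0,0,0,0.01],[0.001,0.079,-0.001,0,0,0,0.01]]]' --force 40

```text
time: 4.2
ee_pos: [0.5295, -0.2421, 0.0314]
tcp_rot: [-1.566, -0.347, -0.241]
wrist_force: [1.4, 7.2, 5.5]
grip_width: 0.0213
```

```bash
python3 look.py b side,260,100,400,220 
python3 - <<'E'
from mv import *
st=arm.read_state(); rows([(st["ee_pos"]-.05*CX,PULL),(st["ee_pos"]-.11*CX,PULL)])
E
```

```text
side scale 5.0
t 4.25 p [ 0.5295 -0.2421  0.0314] rpy [-1.566 -0.347 -0.241] F [0.7 7.  5.9] g 0.0214 q [-0.72  0.39  2.    0.36  0.47 -2.35]
[np.float64(-0.047), np.float64(-0.017), np.float64(-0.0), np.float64(-0.004), np.float64(-0.002), np.float64(-0.002)] dist 0.05
[np.float64(-0.103), np.float64(-0.037), np.float64(-0.0), np.float64(-0.004), np.float64(-0.002), np.float64(-0.002)] dist 0.11
```

View pics/b_side.png

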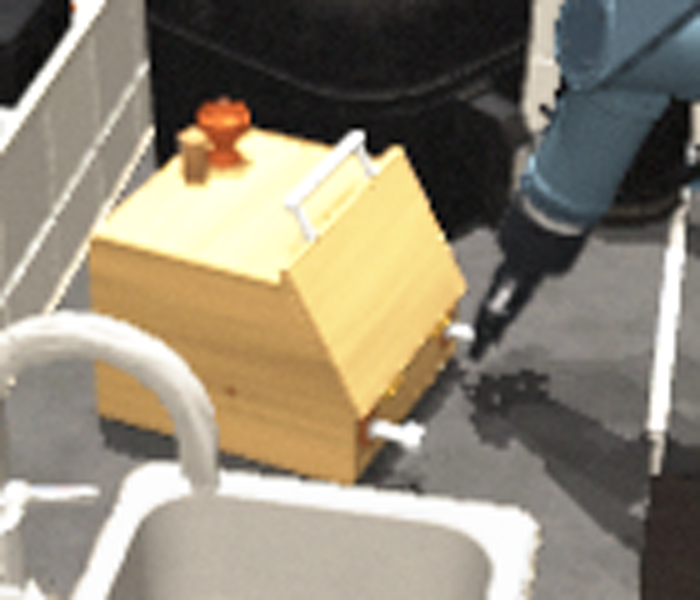

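>>> drive_tool --targets '[[[-0.019,-0.007,0,0,0,0,0.01],[-0.038,-0.014,0,0,0,0,0.01],[-0.056,-0.0205,0,0,0,0,0.01],[-0.075,-0.0275,0,0,0,0,0.01],[-0.094,-0.034,0,0,0,0,0.01],[-0.099,-0.036,0,0,0,0,0.01],[-0.103,-0.0375,0,0,0,0,0.01],[-0.105,-0.038,0,0,0,0,0.01],[-0.105,-0.038,0,0,0,0,0.01]]]'

```text
time: 5.38
ee_pos: [0.4241, -0.2158, 0.0319]
tcp_rot: [-1.564, -0.35, -0.242]
wrist_force: [29.2, 6.0, -24.2]
grip_width: 0.0213
```

```bash
python3 look.py c side,260,100,400,220
python3 - <<'E'
from mv import *
st=arm.read_state(); rows([(st["ee_pos"]-.01*CX,PULL)])
print((st["ee_pos"]-[.5295,-.2421,.0314])@CX,st["wrist_force"]@CX)
E
```

```text
side scale 5.0
t 5.42 p [ 0.4241 -0.2158  0.0319] rpy [-1.564 -0.35  -0.242] F [ 30.1   6.3 -22.9] g 0.0209 q [-0.87  0.25  2.24  0.53  0.42 -2.66]
[np.float64(-0.009), np.float64(-0.003), np.float64(-0.0), np.float64(-0.006), np.float64(-0.003), np.float64(0.001)] dist 0.01
-0.10863570674707597 27.809599506725633
```

View pics/c_side.png

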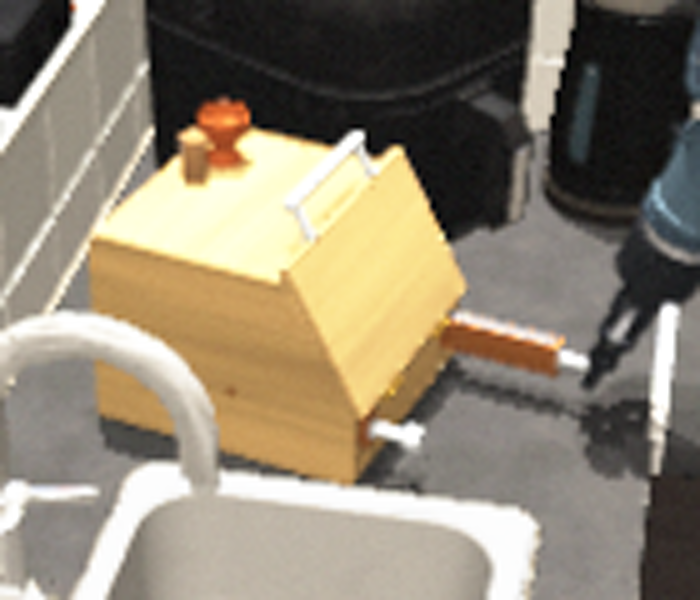

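```bash
python3 - <<'E'
from mv import *
g=KL+.019*d(PULL); st=arm.read_state(); p=st["ee_pos"]
rows([(p-.08*d(PULL),PULL),(g-.09*d(PULL)-.04*CX,PULL),(g-.09*d(PULL),PULL),(g-.05*d(PULL),PULL),(g,PULL)])
E
```

```text
t 5.42 p [ 0.4241 -0.2158  0.0319] rpy [-1.564 -0.35  -0.242] F [ 30.1   6.3 -22.9] g 0.0209 q [-0.87  0.25  2.24  0.53  0.42 -2.66]
[np.float64(0.0), np.float64(-0.08), np.float64(0.0), np.float64(-0.006), np.float64(-0.003), np.float64(0.001)] dist 0.08
[np.float64(0.065), np.float64(-0.063), np.float64(0.174), np.float64(-0.006), np.float64(-0.003), np.float64(0.001)] dist 0.196
[np.float64(0.102), np.float64(-0.05), np.float64(0.174), np.float64(-0.006), np.float64(-0.003), np.float64(0.001)] dist 0.208
[np.float64(0.102), np.float64(-0.01), np.float64(0.174), np.float64(-0.006), np.float64(-0.003), np.float64(0.001)] dist 0.202
[np.float64(0.102), np.float64(0.04), np.float64(0.174), np.float64(-0.006), np.float64(-0.003), np.float64(0.001)] dist 0.206
```

>>> drive_tool --targets '[[[0.003,0,0,0,0,0,0.065],[0.003,0,0,0,0,0,0.065],[0.003,0,0,0,0,0,0.065],[0,-0.04,0,0,0,0,0.065],[0,-0.08,0,0,0,0,0.065],[0.035,-0.075,0.06,0,0,0,0.065],[0.065,-0.065,0.12,0,0,0,0.065],[0.09,-0.057,0.16,0,0,0,0.065],[0.102,-0.05,0.175,0,0,0,0.065],[0.102,-0.02,0.175,0,0,0,0.065],[0.102,-0.01,0.175,0,0,0,0.065]]]'

```text
time: 6.8
ee_pos: [0.5546, -0.0676, 0.076]
tcp_rot: [-1.564, -0.347, -0.242]
wrist_force: [-1.0, 0.6, 0.1]
grip_width: 0.065
```

```bash
python3 look.py d side,260,100,400,220 top,380,130,500,250
python3 - <<'E'
from mv import *
g=KL+.019*d(PULL)
rows([(g,PULL)])
T=arm.read_state()["ee_pos"]
for P in (T,T+.04*CY,T-.04*CY,KR,KL): print(((proj("top",P)-[380,130])*5).round(0),((proj("side",P)-[260,100])*5).round(0))
E
```

```text
side scale 5.0
top scale 5.0
t 6.9 p [ 0.5543 -0.0681  0.0762] rpy [-1.564 -0.347 -0.243] F [-0.7  0.3 -0.4] g 0.0649 q [-0.35  0.27  2.02  0.09  0.51 -1.75]
[np.float64(0.002), np.float64(0.05), np.float64(-0.001), np.float64(-0.006), np.float64(-0.004), np.float64(-0.002)] dist 0.05
[[114. 381.]] [[423. 412.]]
[[ 62. 367.]] [[404. 437.]]
[[167. 395.]] [[440. 388.]]
[[337. 432.]] [[482. 335.]]
[[111. 372.]] [[408. 435.]]
```

View pics/d_side.png

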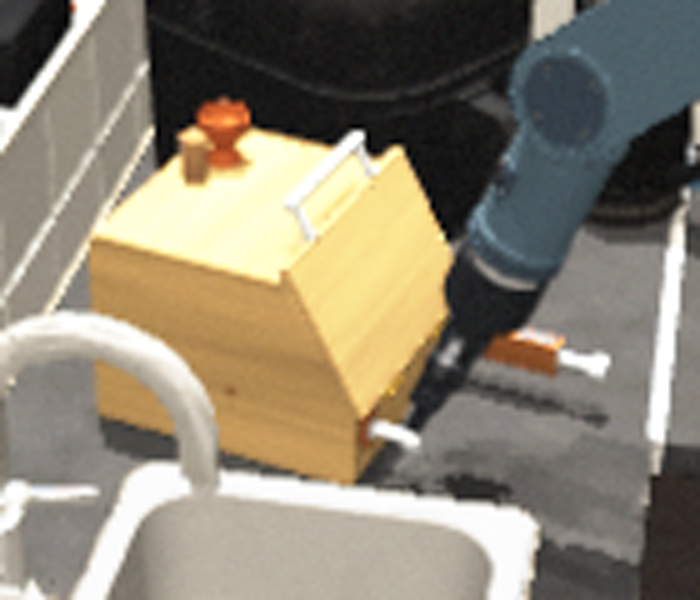

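View pics/d_top.png

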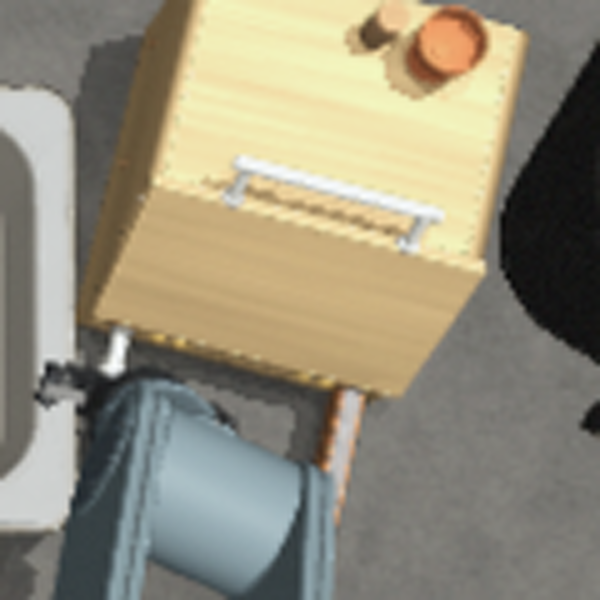

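>>> drive_tool --targets '[[[0.001,0.02,0,0,0,0,0.065],[0.001,0.04,0,0,0,0,0.065],[0.001,0.05,0,0,0,0,0.065],[0.001,0.05,0,0,0,0,0.02],[0.001,0.05,0,0,0,0,0.01],[0.001,0.05,0,0,0,0,0.01],[0.001,0.05,0,0,0,0,0.01],[0.001,0.05,0,0,0,0,0.01]]]' --force 40

```text
time: 7.9
ee_pos: [0.5723, -0.0713, 0.0306]
tcp_rot: [-1.563, -0.348, -0.243]
wrist_force: [-0.0, 5.4, 3.5]
grip_width: 0.0212
```

```bash
python3 - <<'E'
from mv import *
st=arm.read_state(); rows([(st["ee_pos"]-.1*CX,PULL)])
E
```

```text
t 7.9 p [ 0.5723 -0.0713  0.0306] rpy [-1.563 -0.348 -0.243] F [-0.   5.4  3.5] g 0.0212 q [-0.34  0.38  2.02  0.11  0.4  -1.77]
[np.float64(-0.094), np.float64(-0.034), np.float64(-0.0), np.float64(-0.007), np.float64(-0.003), np.float64(-0.001)] dist 0.1
```

>>> drive_tool --targets '[[[-0.019,-0.007,0,0,0,0,0.01],[-0.038,-0.014,0,0,0,0,0.01],[-0.056,-0.0205,0,0,0,0,0.01],[-0.075,-0.0275,0,0,0,0,0.01],[-0.094,-0.034,0,0,0,0,0.01],[-0.099,-0.036,0,0,0,0,0.01],[-0.103,-0.0375,0,0,0,0,0.01],[-0.105,-0.038,0,0,0,0,0.01],[-0.105,-0.038,0,0,0,0,0.01]]]'

```text
time: 9.02
ee_pos: [0.4678, -0.0453, 0.0312]
tcp_rot: [-1.562, -0.354, -0.244]
wrist_force: [26.7, 9.6, -30.3]
grip_width: 0.0214
```

```bash
python3 - <<'E'
from mv import *
st=arm.read_state(); rows([(st["ee_pos"]-.08*d(PULL),PULL)])
print((st["ee_pos"]-[.5723,-.0713,.0306])@CX,st["wrist_force"]@CX)
E
```

```text
t 9.03 p [ 0.4678 -0.0453  0.0312] rpy [-1.562 -0.354 -0.244] F [ 26.7   9.6 -30.3] g 0.0214 q [-0.38  0.24  2.27  0.19  0.29 -1.88]
[np.float64(0.0), np.float64(-0.08), np.float64(0.001), np.float64(-0.007), np.float64(-0.005), np.float64(0.005)] dist 0.08
-0.10763421048601018 23.669678052684297
```

```bash
cat >> mv.py <<'E'
B0=np.array([.6665,-.186,.230]); DN=np.array([0,0,-1.])
def bar(th,B=B0):
    H=B-.185*(.5*CX-.8660*DN); f=np.radians(30)-th
    return H+.185*(np.sin(f)*CX-np.cos(f)*DN)
E
python3 - <<'E'
from mv import *
p=arm.read_state()["ee_pos"]
rows([(p-.08*d(PULL),PULL),(np.array([.47,-.1,.32]),BAR),(B0+[-.05,.01,.1],BAR),(B0+[0,0,.08],BAR)])
print(bar(2.094),bar(0))
E
```

```text
t 9.03 p [ 0.4678 -0.0453  0.0312] rpy [-1.562 -0.354 -0.244] F [ 26.7   9.6 -30.3] g 0.0214 q [-0.38  0.24  2.27  0.19  0.29 -1.88]
[np.float64(0.0), np.float64(-0.08), np.float64(0.001), np.float64(-0.007), np.float64(-0.005), np.float64(0.005)] dist 0.08
[np.float64(0.114), np.float64(-0.266), np.float64(-0.05), np.float64(-0.283), np.float64(1.55), np.float64(0.272)] dist 0.294
[np.float64(0.268), np.float64(-0.22), np.float64(-0.089), np.float64(-0.283), np.float64(1.55), np.float64(0.272)] dist 0.358
[np.float64(0.309), np.float64(-0.184), np.float64(-0.087), np.float64(-0.283), np.float64(1.55), np.float64(0.272)] dist 0.37
[ 0.3968879  -0.1203071   0.06986309] [ 0.6665    -0.186      0.2300047]
```

>>> drive_tool --targets '[[[0.003,0,0,0,0,0,0.065],[0.003,0,0,0,0,0,0.065],[0.003,0,0,0,0,0,0.07],[0,-0.05,0,0,0,0,0.085],[0,-0.1,0,0,0,0,0.085],[0.03,-0.15,-0.01,0,0,0,0.085],[0.114,-0.266,-0.05,-0.283,1.55,0.272,0.085],[0.114,-0.266,-0.05,-0.283,1.55,0.272,0.085],[0.114,-0.266,-0.05,-0.283,1.55,0.272,0.085],[0.114,-0.266,-0.05,-0.283,1.55,0.272,0.085],[0.114,-0.266,-0.05,-0.283,1.55,0.272,0.085],[0.114,-0.266,-0.05,-0.283,1.55,0.272,0.085]]]'

```text
time: 10.52
ee_pos: [0.4692, -0.0995, 0.3198]
tcp_rot: [-1.508, -0.095, -1.359]
wrist_force: [0.1, -0.5, 0.7]
grip_width: 0.0848
```

```bash
python3 look.py e side,260,100,400,220 top,380,130,500,250
python3 - <<'E'
from mv import *
rows([(np.array([.5,-.12,.32]),BAR),(B0+[0,0,.08],BAR)])
E
```

```text
side scale 5.0
top scale 5.0
t 10.62 p [ 0.4698 -0.1001  0.3195] rpy [-1.508 -0.096 -1.355] F [-0.7  0.3 -0.1] g 0.0847 q [-0.41  0.02  1.61 -0.04  1.41 -0.63]
[np.float64(0.026), np.float64(0.004), np.float64(0.025), np.float64(-0.083), np.float64(0.457), np.float64(0.08)] dist 0.036
[np.float64(0.125), np.float64(0.032), np.float64(0.172), np.float64(-0.083), np.float64(0.457), np.float64(0.08)] dist 0.215
```

View pics/e_side.png

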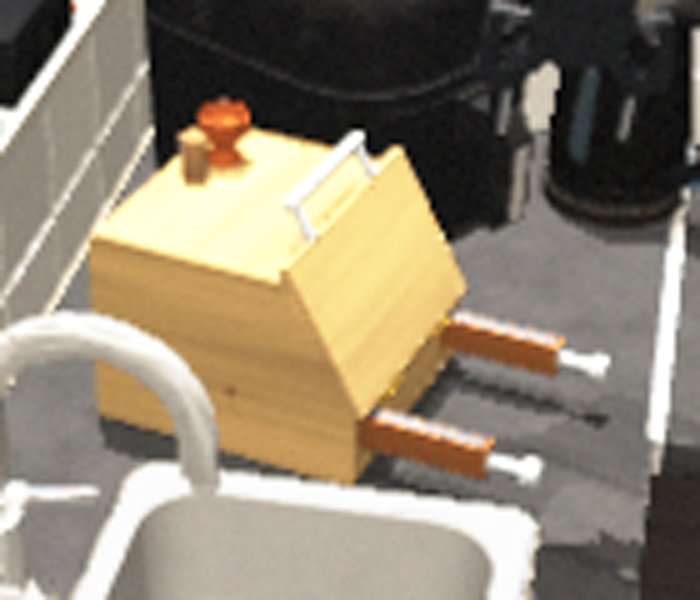

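View pics/e_top.png

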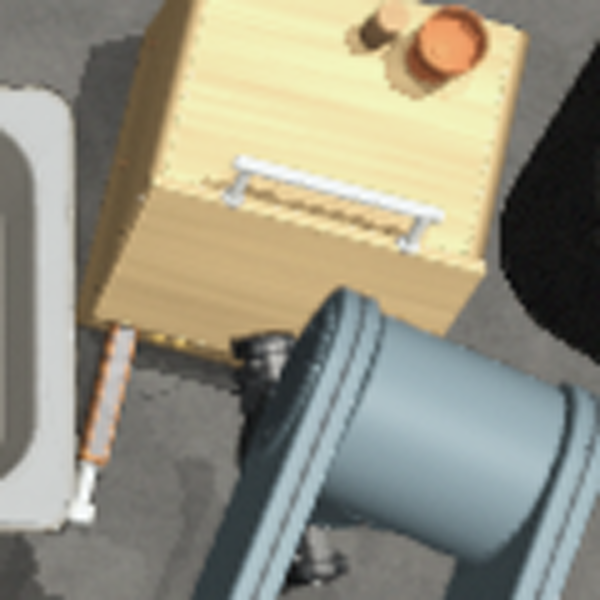

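>>> drive_tool --targets '[[[0.026,0.004,0.025,-0.083,0.457,0.08,0.085],[0.05,0.01,0.06,-0.083,0.457,0.08,0.085],[0.08,0.02,0.11,-0.083,0.457,0.08,0.085],[0.11,0.03,0.15,-0.083,0.457,0.08,0.085],[0.125,0.034,0.172,-0.083,0.457,0.08,0.085],[0.125,0.034,0.172,-0.083,0.457,0.08,0.085],[0.125,0.034,0.172,-0.083,0.457,0.08,0.085]]]'

```text
time: 11.5
ee_pos: [0.6659, -0.1862, 0.3084]
tcp_rot: [-1.571, 0.0, -1.808]
wrist_force: [-0.1, 0.7, 0.1]
grip_width: 0.085
```

```bash
python3 look.py f side,260,60,400,180 top,380,130,500,250
python3 - <<'E'
from mv import *
rows([(B0+[0,0,-.017],BAR)])
T=arm.read_state()["ee_pos"]
for P in (T,T+.04*CX,T-.04*CX,B0): print(((proj("top",P)-[380,130])*5).round(0),((proj("side",P)-[260,60])*5).round(0))
KO=KR-.1095*CX; print(((proj("side",KO)-[260,100])*5).round(),((proj("side",KO+.176*CY)-[260,100])*5).round())
E
```

```text
side scale 5.0
top scale 5.0
t 11.6 p [ 0.6658 -0.186   0.3093] rpy [-1.57   0.    -1.808] F [-0.   0.2 -0.1] g 0.085 q [-0.43  0.49  1.    0.    1.64 -0.2 ]
[np.float64(-0.0), np.float64(0.096), np.float64(0.001), np.float64(-0.001), np.float64(0.002), np.float64(-0.0)] dist 0.096
[[375. 158.]] [[324. 283.]]
[[388.  99.]] [[281. 273.]]
[[362. 217.]] [[369. 293.]]
[[334. 187.]] [[322. 369.]]
[[596. 365.]] [[529. 469.]]
```

View pics/f_side.png

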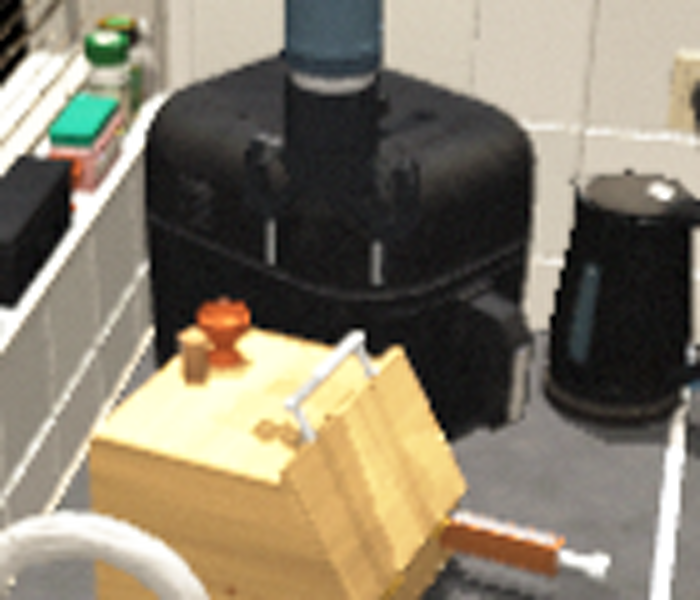

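View pics/f_top.png

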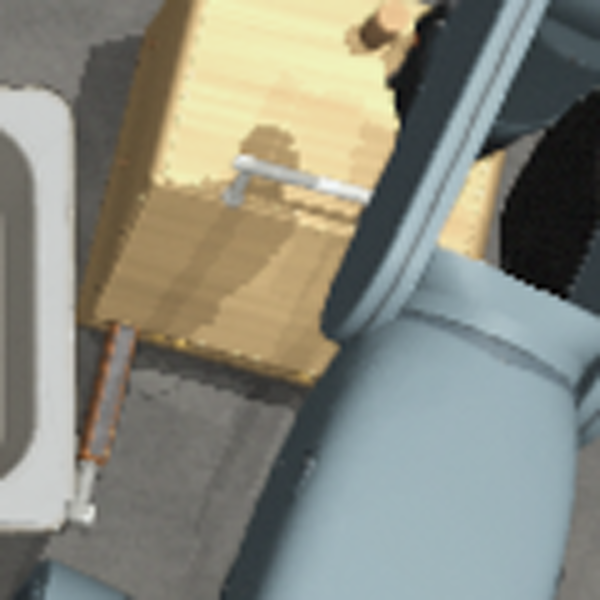

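```bash
python3 look.py g side,160,0,640,300 top,300,60,640,400
```

```text
side scale 1.6666666666666667
top scale 1.7647058823529411
```

View pics/g_side.png

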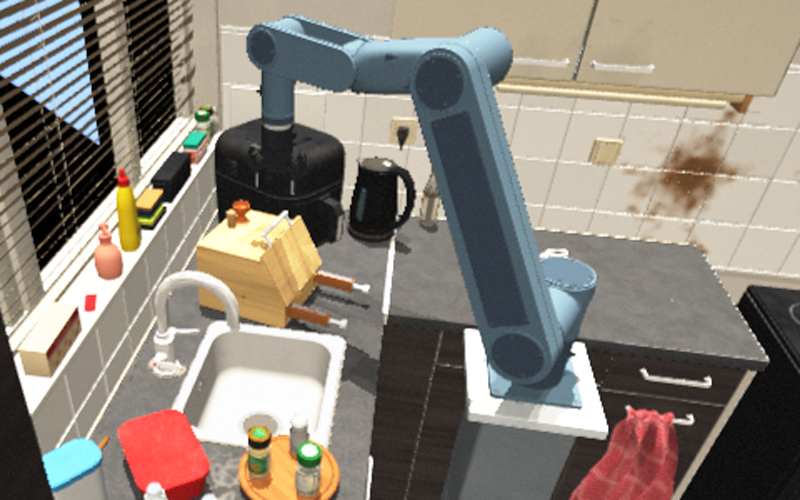

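View pics/g_top.png

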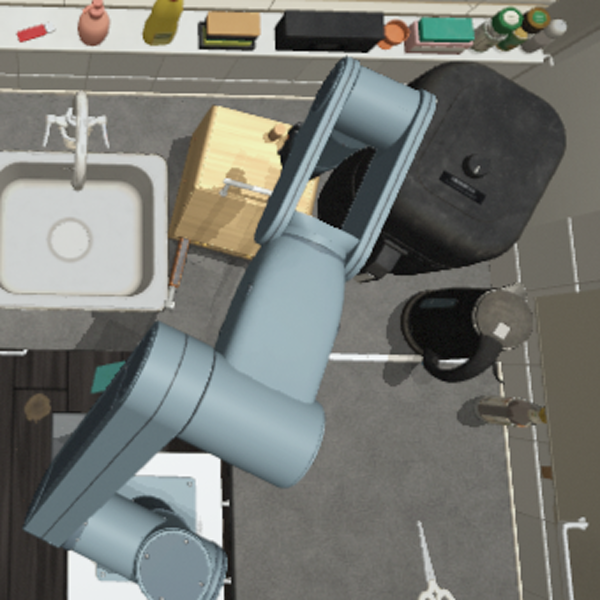

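>>> drive_tool --targets '[[[0,0.025,0.001,0,0,0,0.085],[0,0.05,0.001,0,0,0,0.085],[0,0.075,0.001,0,0,0,0.085],[0,0.095,0.001,0,0,0,0.085],[0,0.096,0.001,0,0,0,0.05],[0,0.096,0.001,0,0,0,0.02],[0,0.096,0.001,0,0,0,0.004],[0,0.096,0.001,0,0,0,0.004],[0,0.096,0.001,0,0,0,0.004],[0,0.096,0.001,0,0,0,0.004]]]' --force 25

```text
time: 12.95
ee_pos: [0.6669, -0.1864, 0.2146]
tcp_rot: [-1.569, -0.0, -1.809]
wrist_force: [-3.8, 1.4, 5.3]
grip_width: 0.0098
```

```bash
python3 look.py i side,260,60,400,180
python3 - <<'E'
from mv import *
rows([(B0+[0,0,-.019],BAR)])
E
```

```text
side scale 5.0
t 13.0 p [ 0.6669 -0.1864  0.2146] rpy [-1.569 -0.    -1.809] F [-4.   0.6  5.8] g 0.0099 q [-0.43  0.53  1.17 -0.    1.44 -0.2 ]
[np.float64(-0.0), np.float64(0.004), np.float64(-0.0), np.float64(-0.002), np.float64(0.001), np.float64(0.0)] dist 0.004
```

View pics/i_side.png

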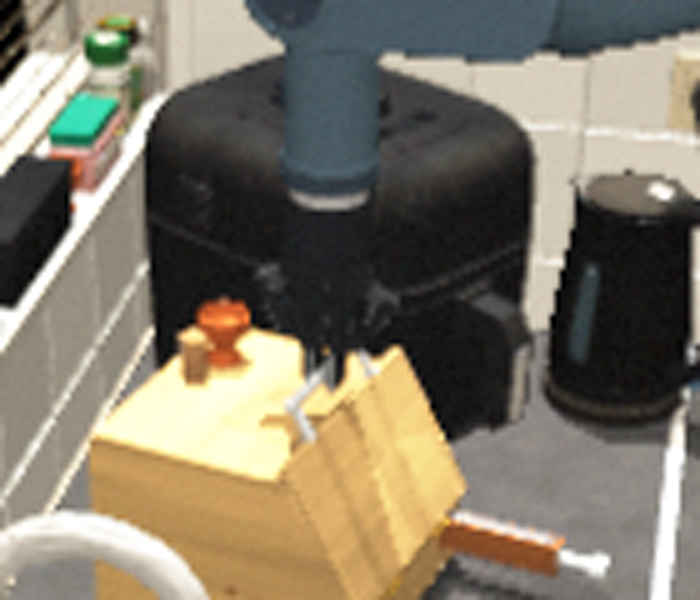

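```bash
python3 - <<'E'
import numpy as np
for t in list(range(5,116,5))+[117,119,120,120.5]:
    f=np.radians(30-t); print(t,"[0, %.4f, %.4f, 0, 0, 0, 0.004],"%(-.185*(np.cos(f)-.86603),.185*(np.sin(f)-.5)))
E
```

```text
5 [0, -0.0075, -0.0143, 0, 0, 0, 0.004],
10 [0, -0.0136, -0.0292, 0, 0, 0, 0.004],
15 [0, -0.0185, -0.0446, 0, 0, 0, 0.004],
20 [0, -0.0220, -0.0604, 0, 0, 0, 0.004],
25 [0, -0.0241, -0.0764, 0, 0, 0, 0.004],
30 [0, -0.0248, -0.0925, 0, 0, 0, 0.004],
35 [0, -0.0241, -0.1086, 0, 0, 0, 0.004],
40 [0, -0.0220, -0.1246, 0, 0, 0, 0.004],
45 [0, -0.0185, -0.1404, 0, 0, 0, 0.004],
50 [0, -0.0136, -0.1558, 0, 0, 0, 0.004],
55 [0, -0.0075, -0.1707, 0, 0, 0, 0.004],
60 [0, 0.0000, -0.1850, 0, 0, 0, 0.004],
65 [0, 0.0087, -0.1986, 0, 0, 0, 0.004],
70 [0, 0.0185, -0.2114, 0, 0, 0, 0.004],
75 [0, 0.0294, -0.2233, 0, 0, 0, 0.004],
80 [0, 0.0413, -0.2342, 0, 0, 0, 0.004],
85 [0, 0.0541, -0.2440, 0, 0, 0, 0.004],
90 [0, 0.0677, -0.2527, 0, 0, 0, 0.004],
95 [0, 0.0820, -0.2602, 0, 0, 0, 0.004],
100 [0, 0.0969, -0.2663, 0, 0, 0, 0.004],
105 [0, 0.1123, -0.2712, 0, 0, 0, 0.004],
110 [0, 0.1281, -0.2747, 0, 0, 0, 0.004],
115 [0, 0.1441, -0.2768, 0, 0, 0, 0.004],
117 [0, 0.1505, -0.2772, 0, 0, 0, 0.004],
119 [0, 0.1570, -0.2775, 0, 0, 0, 0.004],
120 [0, 0.1602, -0.2775, 0, 0, 0, 0.004],
120.5 [0, 0.1618, -0.2775, 0, 0, 0, 0.004],
```

>>> drive_tool --targets '[[[0,-0.0075,-0.0143,0,0,0,0.004],[0,-0.0136,-0.0292,0,0,0,0.004],[0,-0.0185,-0.0446,0,0,0,0.004],[0,-0.022,-0.0604,0,0,0,0.004],[0,-0.0241,-0.0764,0,0,0,0.004],[0,-0.0248,-0.0925,0,0,0,0.004],[0,-0.0241,-0.1086,0,0,0,0.004],[0,-0.022,-0.1246,0,0,0,0.004],[0,-0.0185,-0.1404,0,0,0,0.004],[0,-0.0136,-0.1558,0,0,0,0.004],[0,-0.0075,-0.1707,0,0,0,0.004]]]'

```text
time: 14.38
ee_pos: [0.4993, -0.1449, 0.2217]
tcp_rot: [-1.57, 0.001, -1.809]
wrist_force: [2.6, 2.4, 1.1]
grip_width: 0.0099
```

```bash
python3 look.py j side,260,60,400,180
python3 - <<'E'
from mv import *
s=np.array([.6669,-.1864,.2146])
W=[]
for t in list(range(60,116,5))+[117,119,120,121]:
    f=np.radians(30-t); W.append((s+.185*(np.sin(f)-.5)*CX+[0,0,.185*(np.cos(f)-.86603)],BAR))
rows(W)
E
```

```text
side scale 5.0
t 14.43 p [ 0.497  -0.1443  0.2207] rpy [-1.574e+00  1.000e-03 -1.808e+00] F [-3.1  3.3  0.4] g 0.0102 q [-0.5   0.21  1.63 -0.    1.31 -0.26]
[np.float64(0.001), np.float64(0.006), np.float64(-0.01), np.float64(0.003), np.float64(0.001), np.float64(-0.001)] dist 0.012
[np.float64(0.001), np.float64(0.015), np.float64(-0.024), np.float64(0.003), np.float64(0.001), np.float64(-0.001)] dist 0.028
[np.float64(0.001), np.float64(0.025), np.float64(-0.036), np.float64(0.003), np.float64(0.001), np.float64(-0.001)] dist 0.044
[np.float64(0.001), np.float64(0.036), np.float64(-0.048), np.float64(0.003), np.float64(0.001), np.float64(-0.001)] dist 0.06
[np.float64(0.001), np.float64(0.048), np.float64(-0.059), np.float64(0.003), np.float64(0.001), np.float64(-0.001)] dist 0.076
[np.float64(0.001), np.float64(0.06), np.float64(-0.069), np.float64(0.003), np.float64(0.001), np.float64(-0.001)] dist 0.092
[np.float64(0.001), np.float64(0.074), np.float64(-0.077), np.float64(0.003), np.float64(0.001), np.float64(-0.001)] dist 0.107
[np.float64(0.001), np.float64(0.088), np.float64
[... 400 characters left out ...]
at64(0.003), np.float64(0.001), np.float64(-0.001)] dist 0.167
[np.float64(0.001), np.float64(0.15), np.float64(-0.101), np.float64(0.003), np.float64(0.001), np.float64(-0.001)] dist 0.181
[np.float64(0.001), np.float64(0.157), np.float64(-0.102), np.float64(0.003), np.float64(0.001), np.float64(-0.001)] dist 0.187
[np.float64(0.001), np.float64(0.163), np.float64(-0.102), np.float64(0.003), np.float64(0.001), np.float64(-0.001)] dist 0.193
[np.float64(0.001), np.float64(0.167), np.float64(-0.102), np.float64(0.003), np.float64(0.001), np.float64(-0.001)] dist 0.195
[np.float64(0.001), np.float64(0.17), np.float64(-0.102), np.float64(0.003), np.float64(0.001), np.float64(-0.001)] dist 0.198
```

View pics/j_side.png

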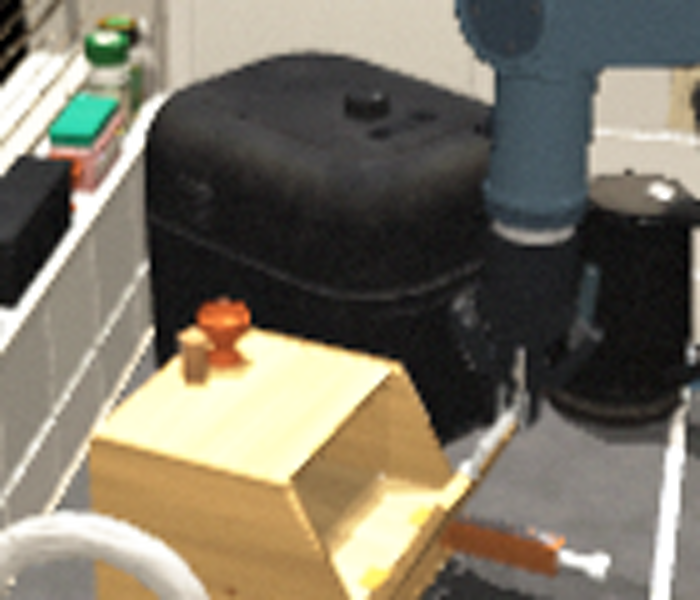

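>>> drive_tool --targets '[[[0,0.006,-0.01,0,0,0,0.004],[0,0.015,-0.024,0,0,0,0.004],[0,0.025,-0.036,0,0,0,0.004],[0,0.036,-0.048,0,0,0,0.004],[0,0.048,-0.059,0,0,0,0.004],[0,0.06,-0.069,0,0,0,0.004],[0,0.074,-0.077,0,0,0,0.004],[0,0.088,-0.085,0,0,0,0.004],[0,0.103,-0.091,0,0,0,0.004],[0,0.119,-0.096,0,0,0,0.004],[0,0.134,-0.099,0,0,0,0.004],[0,0.136,-0.0995,0,0,0,0.004]]]'

```text
time: 15.92
ee_pos: [0.3993, -0.1201, 0.0845]
tcp_rot: [-1.575, 0.002, -1.809]
wrist_force: [2.6, 3.5, -0.5]
grip_width: 0.0102
```

```bash
python3 look.py k side,260,100,400,220
python3 - <<'E'
from mv import *
s=np.array([.6669,-.1864,.2146])
W=[]
for t in [114,117,119,120,121]:
    f=np.radians(30-t); W.append((s+.185*(np.sin(f)-.5)*CX+[0,0,.185*(np.cos(f)-.86603)],BAR))
rows(W)
E
```

```text
side scale 5.0
t 15.97 p [ 0.3994 -0.1201  0.0846] rpy [-1.575  0.002 -1.809] F [ 2.7  2.4 -1.9] g 0.0099 q [-0.56  0.19  2.03  0.    0.92 -0.32]
[np.float64(0.001), np.float64(0.011), np.float64(-0.001), np.float64(0.004), np.float64(0.001), np.float64(-0.002)] dist 0.011
[np.float64(0.001), np.float64(0.021), np.float64(-0.002), np.float64(0.004), np.float64(0.001), np.float64(-0.002)] dist 0.021
[np.float64(0.001), np.float64(0.027), np.float64(-0.002), np.float64(0.004), np.float64(0.001), np.float64(-0.002)] dist 0.027
[np.float64(0.001), np.float64(0.03), np.float64(-0.002), np.float64(0.004), np.float64(0.001), np.float64(-0.002)] dist 0.03
[np.float64(0.001), np.float64(0.033), np.float64(-0.002), np.float64(0.004), np.float64(0.001), np.float64(-0.002)] dist 0.034
```

View pics/k_side.png

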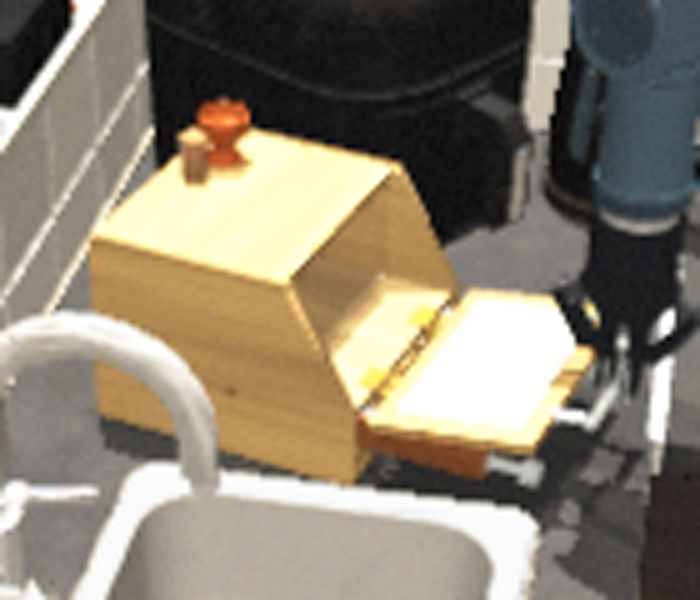

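Nearly level (about 10° above); lowering slowly until the wrist force shows contact.

>>> drive_tool --targets '[[[0,0.006,0,0,0,0,0.004],[0,0.011,-0.001,0,0,0,0.004],[0,0.016,-0.001,0,0,0,0.004],[0,0.021,-0.002,0,0,0,0.004],[0,0.025,-0.002,0,0,0,0.004],[0,0.028,-0.002,0,0,0,0.004],[0,0.03,-0.002,0,0,0,0.004],[0,0.03,-0.002,0,0,0,0.004]]]'

```text
time: 16.98
ee_pos: [0.3974, -0.1197, 0.0558]
tcp_rot: [-1.575, 0.001, -1.808]
wrist_force: [-3.5, 3.7, 17.1]
grip_width: 0.0101
```

```bash
python3 look.py l side,260,100,400,220
python3 - <<'E'
from mv import *
rows([])
E
```

```text
side scale 5.0
t 17.02 p [ 0.3974 -0.1197  0.0558] rpy [-1.574e+00  1.000e-03 -1.808e+00] F [-3.7  3.6 15.9] g 0.0102 q [-0.56  0.24  2.07 -0.    0.84 -0.32]
```

View pics/l_side.png

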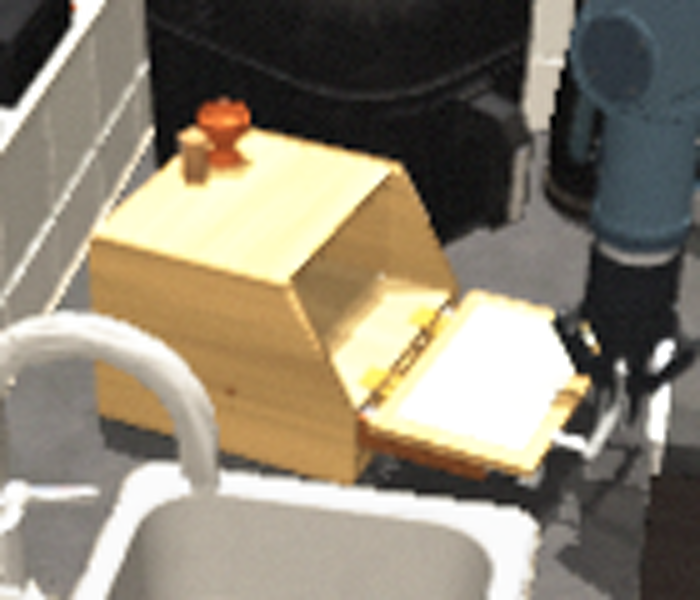

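>>> drive_tool --targets '[[[0,-0.001,0,0,0,0,0.026],[0,-0.001,0,0,0,0,0.026],[0,-0.001,0,0,0,0,0.026],[0,-0.02,0,0,0,0,0.026],[0,-0.05,0,0,0,0,0.026],[0,-0.1,0,0,0,0,0.04],[0,-0.15,0,0,0,0,0.06]]]'

```text
time: 17.9
ee_pos: [0.3975, -0.1198, 0.2068]
tcp_rot: [-1.576, 0.001, -1.808]
wrist_force: [0.7, -1.9, -0.4]
grip_width: 0.0569
```

```bash
python3 look.py m side,250,100,430,385 top,180,130,500,250
python3 - <<'E'
from mv import *
rows([])
E
```

```text
side scale 2.1052631578947367
top scale 2.5
t 18.0 p [ 0.4008 -0.1218  0.2107] rpy [-1.565 -0.002 -1.808] F [ 0.6 -0.4  0.1] g 0.0598 q [-0.56  0.03  1.86 -0.    1.24 -0.32]
```

View pics/m_side.png

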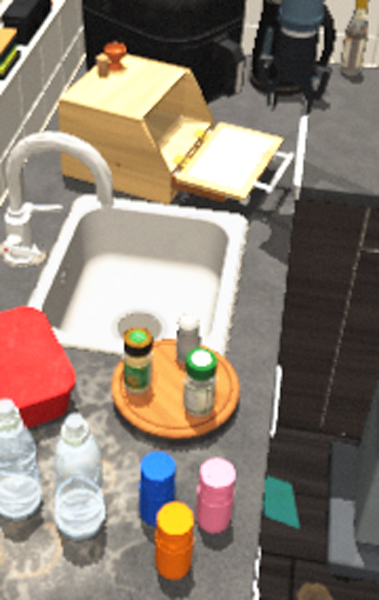

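View pics/m_top.png

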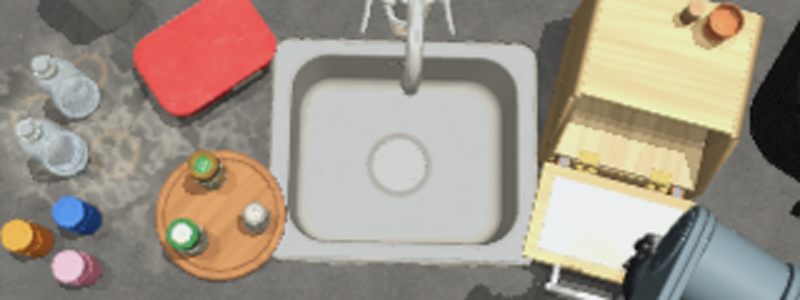

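```bash
python3 - <<'E'
from mv import *
cr=lambda off,s,U:(np.array(U)+.5)/s-.5+np.array(off)
G=cr((180,170),5,(365,266)); Gs=cr((250,220),3.6,(345,182))
print("green",onz("top",G,.136),onz("side",Gs,.136))
print("pink",onz("top",cr((180,170),5,(137,333)),.106),"blue",onz("top",cr((180,170),5,(137,225)),.106))
m=cr((180,130),2.5,(186,234)); print("now",onz("top",m,.136))
f=arm.grab_frame("top"); print([(d["centre"],d["confidence"]) for d in arm.recognise(f,"green_jar")])
rows([(np.array([.471,.477,.25]),np.radians([-90,0,-135])),(np.array([.471,.477,.19]),np.radians([-90,0,-135]))])
E
```

```text
green [0.47355237 0.47562342 0.136     ] [0.47202953 0.47932884 0.136     ]
pink [0.42488768 0.64084729 0.106     ] blue [0.50247172 0.64659908 0.106     ]
now [0.47190986 0.47026103 0.136     ]
[([189.0, 226.9], 0.72), ([252.7, 226.2], 0.7), ([209.4, 235.4], 0.68), ([208.3, 213.0], 0.55)]
t 18.1 p [ 0.3982 -0.1202  0.2062] rpy [-1.573  0.    -1.808] F [-1.  -0.1 -0.6] g 0.06 q [-0.56  0.03  1.87 -0.    1.24 -0.32]
[np.float64(-0.598), np.float64(-0.043), np.float64(-0.07), np.float64(0.002), np.float64(0.548), np.float64(0.0)] dist 0.603
[np.float64(-0.598), np.float64(0.017), np.float64(-0.07), np.float64(0.002), np.float64(0.548), np.float64(0.0)] dist 0.602
```

>>> drive_tool --targets '[[[0,-0.06,0,0,0,0,0.085],[-0.06,-0.06,-0.01,0,0.1,0,0.085],[-0.12,-0.06,-0.014,0,0.2,0,0.085],[-0.18,-0.06,-0.02,0,0.3,0,0.085],[-0.24,-0.06,-0.03,0,0.4,0,0.085],[-0.3,-0.06,-0.035,0,0.548,0,0.085],[-0.36,-0.06,-0.042,0,0.548,0,0.085],[-0.42,-0.055,-0.05,0,0.548,0,0.085],[-0.48,-0.05,-0.06,0,0.548,0,0.085],[-0.54,-0.043,-0.065,0,0.548,0,0.085],[-0.598,-0.043,-0.07,0,0.548,0,0.085],[-0.598,-0.043,-0.07,0,0.548,0,0.085]]]'

```text
time: 19.6
ee_pos: [0.4696, 0.4804, 0.2444]
tcp_rot: [-1.574, -0.006, -2.352]
wrist_force: [0.1, -0.2, -0.0]
grip_width: 0.0847
```

```bash
python3 look.py n side,250,220,430,385 top,180,150,500,280
python3 - <<'E'
from mv import *
E=np.radians([-90,0,-135]); J=np.array([.4725,.477,0])
rows([(J+[0,0,.18],E),(J+[0,0,.084],E)])
T=arm.read_state()["ee_pos"]; c=(180,150)
for P in (J+[0,0,.136],T+.04*np.array([-.707,.707,0])): print(((proj("top",P)-[180,150])*2.5).round(0),((proj("side",P)-[250,220])*3.64).round(0))
E
```

```text
side scale 3.6363636363636362
top scale 2.5
t 19.7 p [0.4701 0.477  0.2464] rpy [-1.573 -0.006 -2.355] F [ 0.2  0.1 -0.4] g 0.0849 q [0.63 0.47 1.18 0.   1.49 1.41]
[np.float64(-0.002), np.float64(0.066), np.float64(0.002), np.float64(0.002), np.float64(0.001), np.float64(0.006)] dist 0.066
[np.float64(-0.003), np.float64(0.162), np.float64(0.002), np.float64(0.002), np.float64(0.001), np.float64(0.006)] dist 0.162
[[180. 183.]] [[347. 181.]]
[[142. 197.]] [[389. 114.]]
```

View pics/n_side.png

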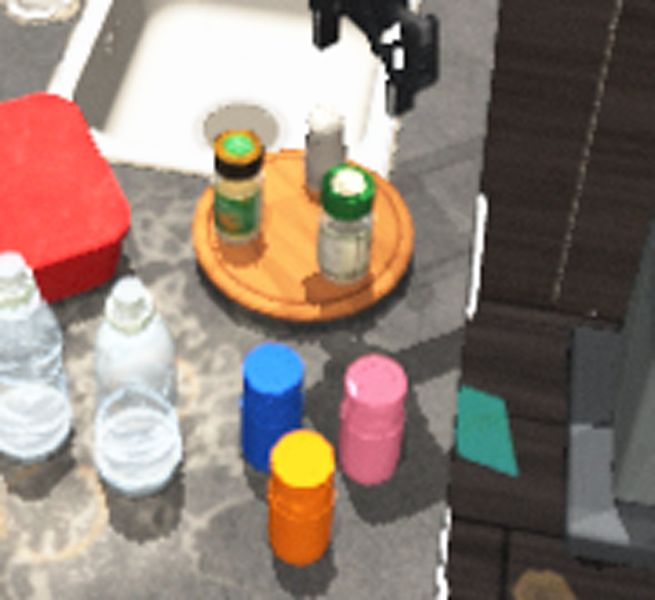

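View pics/n_top.png

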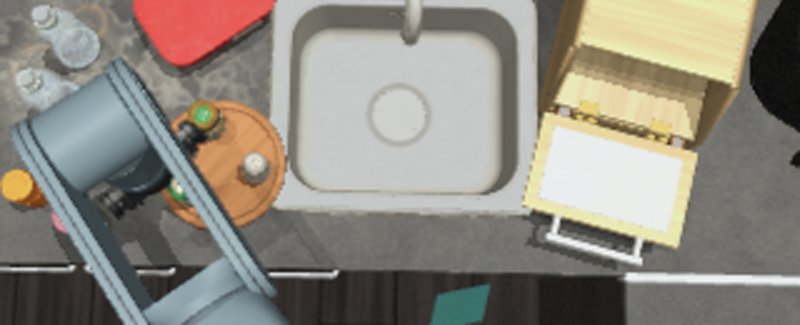

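>>> drive_tool --targets '[[[-0.002,0.04,0.001,0,0,0.006,0.085],[-0.002,0.08,0.001,0,0,0.006,0.085],[-0.002,0.11,0.001,0,0,0.006,0.085],[-0.002,0.14,0.001,0,0,0.006,0.085],[-0.002,0.162,0.001,0,0,0.006,0.085],[-0.002,0.162,0.001,0,0,0.006,0.085]]]'

```text
time: 20.45
ee_pos: [0.4701, 0.4744, 0.0823]
tcp_rot: [-1.573, -0.005, -2.357]
wrist_force: [-0.6, -0.7, -0.5]
grip_width: 0.0848
```

```bash
python3 look.py o side,250,220,430,385
python3 - <<'E'
from mv import *
rows([])
E
```

```text
side scale 3.6363636363636362
t 20.5 p [0.4711 0.4755 0.084 ] rpy [-1.573e+00 -2.000e-03 -2.357e+00] F [-0.  -0.1 -0.4] g 0.085 q [0.62 0.59 1.4  0.   1.15 1.41]
```

View pics/o_side.png

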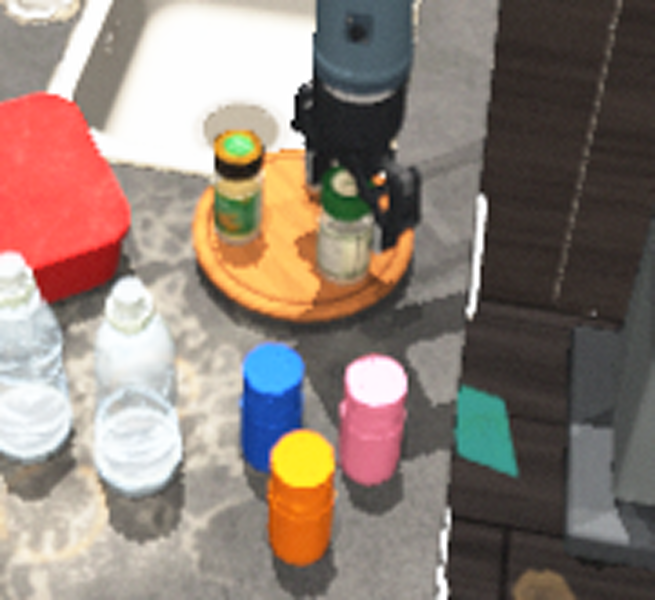

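>>> drive_tool --targets '[[[-0.002,0,0,0,0,0,0.07],[-0.002,0,0,0,0,0,0.06],[-0.002,0,0,0,0,0,0.05],[-0.002,0,0,0,0,0,0.04],[-0.002,0,0,0,0,0,0.03],[-0.002,0,0,0,0,0,0.03],[-0.002,0,0,0,0,0,0.03],[-0.002,0,0,0,0,0,0.03]]]' --force 30

```text
time: 21.5
ee_pos: [0.4728, 0.4773, 0.0848]
tcp_rot: [-1.573, -0.001, -2.357]
wrist_force: [0.1, -0.1, 4.7]
grip_width: 0.0448
```

```bash
python3 look.py p side,250,220,430,385
python3 - <<'E'
from mv import *
rows([])
E
```

```text
side scale 3.6363636363636362
t 21.55 p [0.4728 0.4773 0.0848] rpy [-1.573e+00 -1.000e-03 -2.357e+00] F [0.3 0.4 6. ] g 0.0444 q [0.62 0.59 1.4  0.   1.16 1.41]
```

View pics/p_side.png

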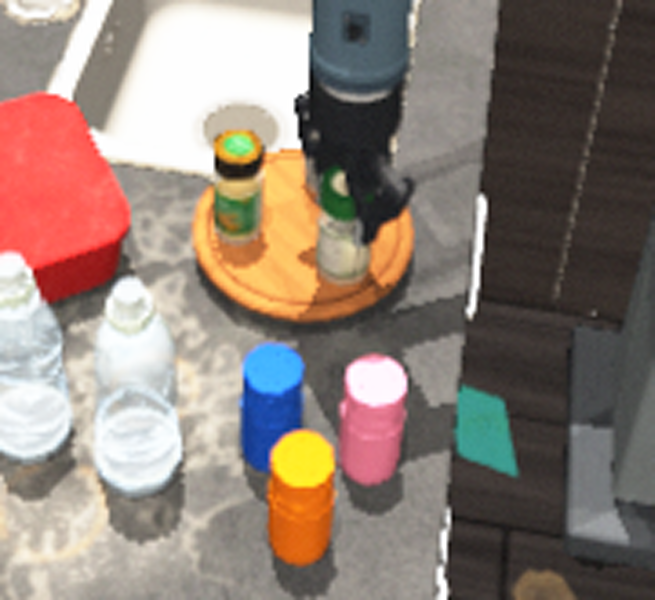

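```bash
python3 - <<'E'
from mv import *
E=np.radians([-90,0,-135]); p=arm.read_state()["ee_pos"]
Q=np.array([.4989,-.1445,.20])
rows([(p+[0,0,.12],E),(Q,E)])
c=onz("top",[0,0],.0765)
# check board pos from pixel corners in n_top (scale 2.5, off 180,150)
cs=[(542,117),(697,152),(679,246),(527,207)]
P=np.array([onz("top",(np.array(u)+.5)/2.5-.5+np.array([180,150]),.0765) for u in cs]); print(P.round(3),P.mean(0))
E
```

```text
t 21.55 p [0.4728 0.4773 0.0848] rpy [-1.573e+00 -1.000e-03 -2.357e+00] F [0.3 0.4 6. ] g 0.0444 q [0.62 0.59 1.4  0.   1.16 1.41]
[np.float64(0.0), np.float64(-0.12), np.float64(-0.0), np.float64(0.002), np.float64(-0.0), np.float64(0.001)] dist 0.12
[np.float64(0.421), np.float64(-0.116), np.float64(0.458), np.float64(0.002), np.float64(-0.0), np.float64(0.001)] dist 0.633
[[ 0.59  -0.045  0.077]
 [ 0.543 -0.275  0.077]
 [ 0.404 -0.243  0.077]
 [ 0.456 -0.021  0.077]] [ 0.49818408 -0.14613013  0.0765    ]
```

>>> drive_tool --targets '[[[0,-0.02,0,0,0,0,0.03],[0,-0.05,0,0,0,0,0.03],[0,-0.08,0,0,0,0,0.03],[0,-0.11,0,0,0,0,0.03],[0.01,-0.12,0.01,0,0,0,0.03],[0.03,-0.12,0.033,0,0,0,0.03],[0.06,-0.12,0.066,0,0,0,0.03],[0.09,-0.12,0.098,0,0,0,0.03],[0.12,-0.12,0.131,0,0,0,0.03],[0.15,-0.12,0.163,0,0,0,0.03],[0.18,-0.12,0.196,0,0,0,0.03],[0.2,-0.12,0.218,0,0,0,0.03]]]'

```text
time: 23.05
ee_pos: [0.4843, 0.1788, 0.203]
tcp_rot: [-1.574, -0.003, -2.358]
wrist_force: [0.2, -0.3, -1.3]
grip_width: 0.0446
```

```bash
python3 - <<'E'
from mv import *
E=np.radians([-90,0,-135]); rows([(np.array([.4989,-.1455,.20]),E)])
E
python3 look.py q side,160,60,480,300
```

```text
t 23.05 p [0.4843 0.1788 0.203 ] rpy [-1.574 -0.003 -2.358] F [ 0.2 -0.3 -1.3] g 0.0446 q [0.14 0.22 1.65 0.   1.27 0.92]
[np.float64(0.219), np.float64(0.003), np.float64(0.24), np.float64(0.003), np.float64(-0.002), np.float64(0.003)] dist 0.325
side scale 2.5
```

View pics/q_side.png

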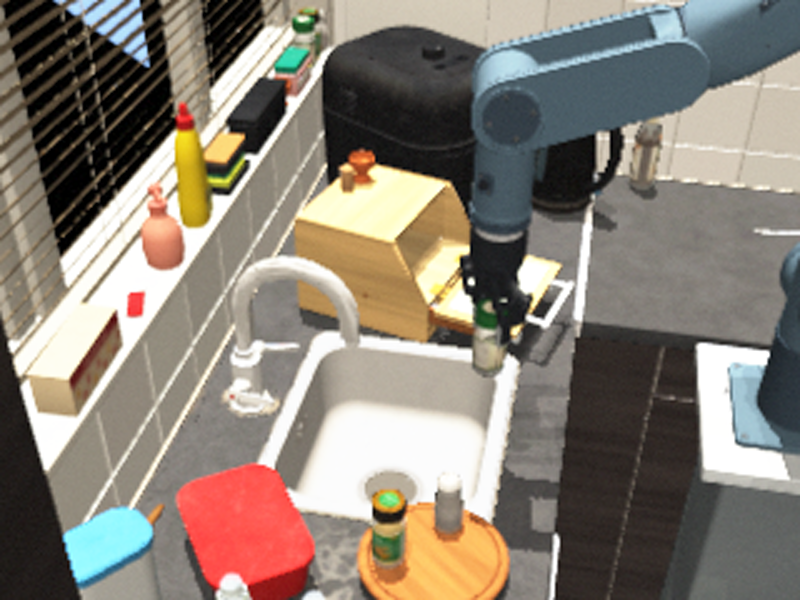

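>>> drive_tool --targets '[[[0.03,0.003,0.033,0,0,0,0.03],[0.06,0.003,0.066,0,0,0,0.03],[0.09,0.003,0.099,0,0,0,0.03],[0.12,0.003,0.132,0,0,0,0.03],[0.15,0.003,0.165,0,0,0,0.03],[0.18,0.003,0.198,0,0,0,0.03],[0.205,0.003,0.225,0,0,0,0.03],[0.219,0.003,0.24,0.003,-0.002,0.003,0.03],[0.219,0.02,0.24,0.003,-0.002,0.003,0.03],[0.219,0.04,0.24,0.003,-0.002,0.003,0.03],[0.219,0.05,0.24,0.003,-0.002,0.003,0.03],[0.219,0.055,0.24,0.003,-0.002,0.003,0.03]]]'

```text
time: 24.6
ee_pos: [0.4974, -0.1484, 0.1477]
tcp_rot: [-1.571, -0.003, -2.357]
wrist_force: [0.0, 0.2, -1.8]
grip_width: 0.0446
```

```bash
python3 - <<'E'
from mv import *
E=np.radians([-90,0,-135]); rows([(np.array([.4989,-.1455,.131]),E)])
E
python3 look.py r side,260,100,400,220
```

```text
t 24.6 p [ 0.4974 -0.1484  0.1477] rpy [-1.571 -0.003 -2.357] F [ 0.   0.2 -1.8] g 0.0446 q [-0.5   0.28  1.73 -0.    1.14  0.28]
[np.float64(-0.003), np.float64(0.017), np.float64(-0.001), np.float64(0.0), np.float64(-0.001), np.float64(0.003)] dist 0.017
side scale 5.0
```

View pics/r_side.png

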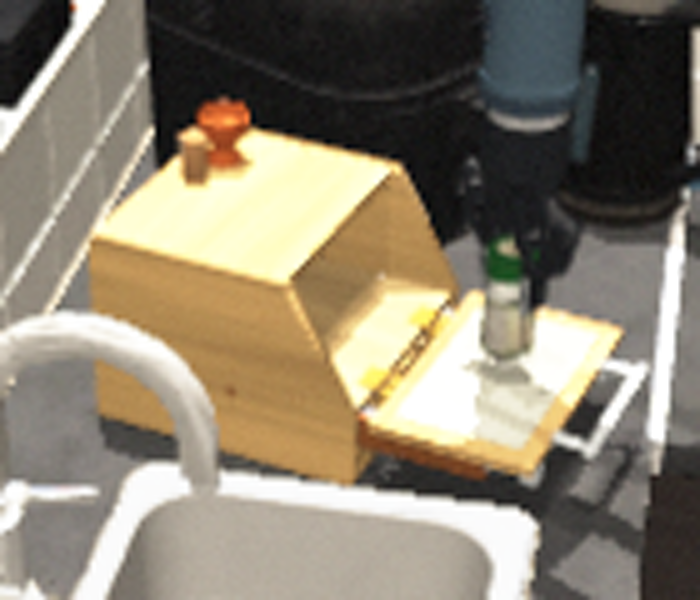

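Jar is above the middle of the board; setting down slowly.

>>> drive_tool --targets '[[[-0.002,0.006,0,0,0,0,0.03],[-0.002,0.01,0,0,0,0,0.03],[-0.002,0.013,0,0,0,0,0.03],[-0.002,0.015,0,0,0,0,0.03],[-0.002,0.0165,0,0,0,0,0.03],[-0.002,0.0165,0,0,0,0,0.03]]]'

```text
time: 25.4
ee_pos: [0.4989, -0.147, 0.1311]
tcp_rot: [-1.571, -0.003, -2.357]
wrist_force: [-0.7, -0.1, -1.3]
grip_width: 0.0445
```

>>> drive_tool --targets '[[[0,0.001,0,0,0,0,0.03],[0,0.0015,0,0,0,0,0.03],[0,0.0015,0,0,0,0,0.03]]]'

```text
time: 25.78
ee_pos: [0.4991, -0.1471, 0.1307]
tcp_rot: [-1.57, -0.003, -2.357]
wrist_force: [-2.8, 1.3, 6.0]
grip_width: 0.0447
```

Contact (force now +6 N). Releasing gently and backing out upward.

>>> drive_tool --targets '[[[0,0,0,0,0,0,0.05],[0,0,0,0,0,0,0.06],[0,0,0,0,0,0,0.08],[0,0,0,0,0,0,0.085],[0,-0.03,0,0,0,0,0.085],[0,-0.08,0,0,0,0,0.085],[0,-0.13,0,0,0,0,0.085],[0,-0.16,0,0,0,0,0.085],[0.04,-0.16,0,0,0,0,0.085],[0.08,-0.16,-0.05,0,0,0,0.085],[0.08,-0.16,-0.1,0,0,0,0.085],[0.08,-0.16,-0.15,0,0,0,0.085]]]'

```text
time: 27.28
ee_pos: [0.3352, -0.0965, 0.2906]
tcp_rot: [-1.57, -0.003, -2.358]
wrist_force: [0.3, -0.2, 0.3]
grip_width: 0.085
```

```bash
python3 look.py s side,250,100,430,385 top,180,120,500,280; cp pics/s_side.png pics/s_side1.png
python3 - <<'E'
from mv import *
rows([])
f=arm.grab_frame("side"); cv2.imwrite("pics/s2.png",cv2.resize(f["color"][100:220,260:400,::-1],None,fx=5,fy=5,interpolation=cv2.INTER_CUBIC))
E
```

```text
side scale 2.1052631578947367
top scale 2.5
t 27.38 p [ 0.3336 -0.0942  0.2908] rpy [-1.571e+00 -2.000e-03 -2.356e+00] F [ 0.3 -1.1 -0.2] g 0.0847 q [-0.6  -0.17  1.84 -0.    1.47  0.19]
```

View pics/s_side.png

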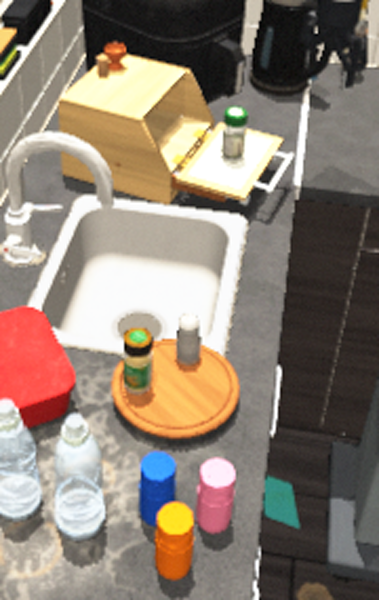

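View pics/s_top.png

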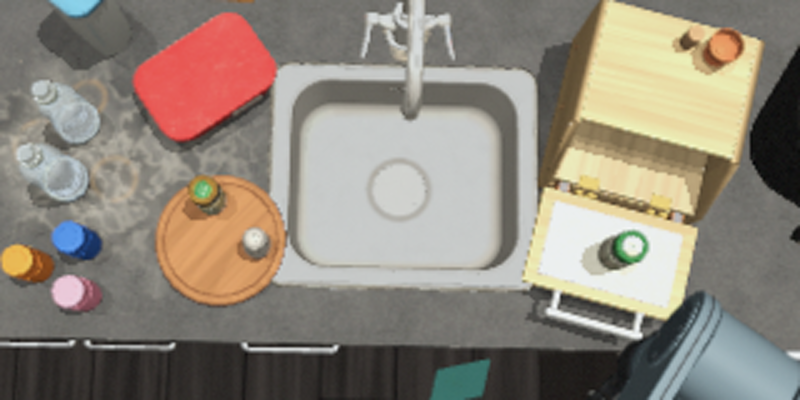

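View pics/s2.png

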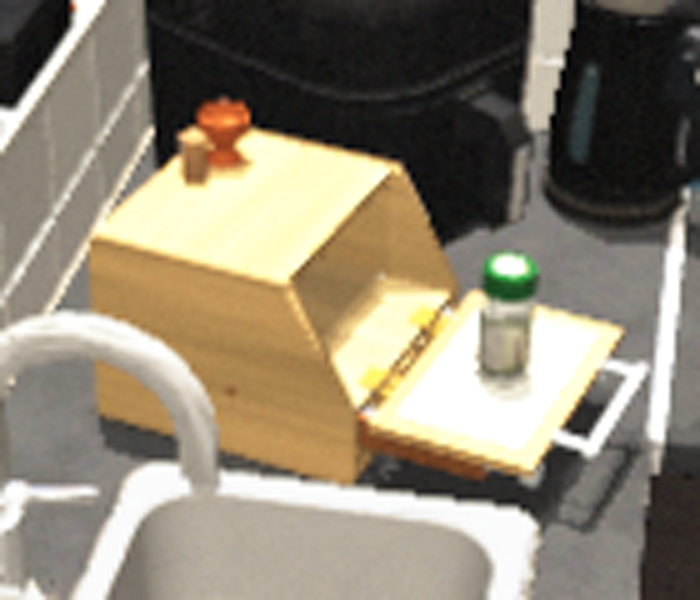

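The jar stands upright in the middle of the level flap (crop px about (505,370)). The brown jar and shaker are still on the turntable, the cork and egg cup are in place, and the robot is clear.

```bash
python3 -c "
from bench import arm
print(arm.close_job())"
```

```text
the job is handed in; nothing more can be done
None
```

The cabinet is open and the green-lidded jar stands upright near the middle of the lowered flap; I handed the job in at about 27.5 s. There was no verdict, so what follows is from my own checks.

- **Supports:** I pulled out the right one, then the left, each until it hit its stop. The stop showed as 24–28 N of pull at about 108 mm of measured travel. In the next picture both knobs were within about 1 px of where they should be when fully out.
- **Flap:** I gripped it by the bar and swung it down slowly, and did not release it until it rested on the supports (about 16 N of contact).
- **Jar:** I gripped it along the line through the turntable's axis, so the disc did not visibly turn. I set it down with light contact (about 6 N) about 2 mm from the board's centre, going by the tool position.
- **Last pictures:** the flap is level, and the jar is upright and well clear of the edges. The brown jar and shaker are still on the turntable, and the look-alikes, cork and egg cup have not moved. The gripper is clear of everything.

No checks failed. The two cameras' position estimates disagreed by only a few millimetres. The gripper read 1–2 mm narrower than the stated sizes on the knobs and bar.

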